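# Push the catch tray home and let one red jam jar out

## Robot

A 6-joint arm with a two-finger parallel gripper is mounted at the origin on a cart in front of the work surface, level with it; the furniture and walls round the work are solid. World frame = base frame: x ahead of the robot, y to its left, z up, the work surface at z = 0. Lengths are in m, angles in degrees, forces in N, time in s.
With the tool pointing down it reaches from about 0.325 to 0.9 m from the base axis. Payload 6.1 kg.
Tool frame: the origin (TCP) lies on the centre line of the jaws, within the pads' length; the fingertips stand 25 mm ahead of it and the grasp point (between the pads) lies 6 mm ahead of it; z points along the fingers, x is the direction in which the jaws open and shut, and the axes are right-handed (so a half turn about z gives the same grasp; the last joint's range is limited). The gripper opens to 87 mm and grips with 3 to 60 N. Pads are 19 mm wide; open, the fingers measure 117 mm over their backs; the gripper's body (75 mm by 190 mm) begins 51 mm behind the grasp point.
Start: joints at [65.827, 12.628, 87.462, -0, 79.91, -7.225], TCP at [0.182, 0.598, 0.248] pointing down, gripper open.
Joint ranges: [-170.65, 170.65], [-52.31, 119.04], [5.05, 147.46], [-71.25, 251.25], [11.57, 151.72], [-153.62, 153.62]. Speed limits (degrees/s): [147.25, 147.25, 172.46, 180, 180, 180].

## Interface

Orientations are given as a 3x3 rotation matrix whose columns are the frame's x, y, z axes.
In Python, from station import arm gives the robot as it stands.
- The arm moves only by the tool drive_tool, never from a script. Its argument "steps" is a list of rows, each a list of 7 numbers: the shift along the tool's x, y, z in mm, then the turn, a rotation vector about the tool's x, y, z in degrees, then the closure in counts, from 0 (fully open) to 255 (shut). In form: [[dx, dy, dz, ax, ay, az, grip], ...]. A call has exactly 5 rows; each row is the pose to reach, as a shift and turn from the pose commanded when the call began, along the tool's axes at that moment; what a row does not reach only later rows make up. A row lasts 1/12 s, in which the tool goes at most 41.7 mm and 7.16 degrees, less where a joint would pass 70% of its speed; a pose out of reach is approached as far as the arm can. A call with a gripper value outside its range is refused whole. The fingers move at their own pace and stop on an object; "squeeze" is the grip in N (left out, the last holds). Time passes only in rows, so rows that repeat a pose let the fingers close, or fill a call up. It gives the time, the measured TCP pose, the force and the opening at its end, in the units of the state.
- arm.get_state(): the state, without advancing time (a new reading comes with each control period).
- arm.grab_frame(name): name is "side" or "top"; returns the picture (384x512x3 uint8, red, green, blue); there is no depth.
- arm.camera_model(name): a dict with "intrinsics" (3x3 intrinsics, pixels), "rvec" (rotation vector, rad) and "tvec" (3), from world to camera coordinates, as OpenCV has them. Camera axes: x right, y down, z forward; pixel columns grow to the right and rows downward; lengths in m; the calibration is good to about 2 mm. A picture is of the moment at which its call begins. camera_model takes no time and is no camera call.
- arm.finish_job(): hands the job in, once; it reports no verdict.
The state is a dict: "t": time; "qpos": joint angles; "dq": joint speeds; "joint_efforts": joint torques, N m; "tcp_pos": TCP position; "orientation": TCP orientation; "force": force on the tool from outside, world axes, zero at the start; "torque": the same for the moment, N m; "grip_width": finger opening in m.
Only numpy, scipy, OpenCV 4.12 (cv2) and the standard library are available. Lean on these libraries where they do the work, as an engineer would, in place of code of your own. Each camera call takes 0.05 s, during which the arm holds its last target.

## Task

One jar of the red jam is wanted from the jar dispenser on the buffet. Slide the empty catch tray along the board, squarely in between the guide cheeks until it is fully home against the stop under the outlet; then press down the lever of the lane that holds the red jars so that its gate lifts and the first jar rolls into the tray, and let the lever come up again so that the other jars stay in. Do not lift the tray, do not touch the jars themselves, leave the orange jars' lever alone and disturb nothing else on the table.

Things in the scene. Friction and masses are not known exactly. Their poses are not given: they have to be found in the camera images.
- dock: Dark steel base of the jam jar dispenser, fixed on a wooden serving board (375 x 184 x 24 mm); origin on the board's upper face, 24 mm above the table. x points from the outlet (front) to the rear, along both lanes; jars roll towards -x, to the robot's left; y across the lanes. The outlet lip of the lane floors is at x = -80 mm, 41 mm above the board.
- tray_stop (a point): Centre of the upright stop face on the dock for the tray, at x = -50 mm of the dock, 22 mm high, square to x. Guide cheeks 18 mm high lead to it: inner faces at y = +-70 mm from x = -50 to -100 mm, flaring outwards from there to x = -124 mm.
- tray: Empty loose steel catch tray with grey felt floor, on the board, 100 (x) x 132 mm (y), about 0.4 kg; origin under its centre. The edge at its +x end, towards the dispenser, is 10 mm high, the -x wall 32, side walls 28, floor 5 mm. Home: low edge against the stop, origin at x = -100 mm, y = 0 of the dock, axes parallel, 5 mm play to each cheek. Starts 83 to 125 mm short of that, up to 8 mm and 0.12 rad out of line.
- tray_push (a point): Middle of the outer face of the tray's high wall, the face to push; 50 mm from the tray's origin along its -x, 16 mm above the board. A push at one point can turn the tray and wedge it in the cheeks; both fingertips spread about 70 mm apart keep it square.
- lane_red: The sloping lane (10 degrees, clear plastic sides, 60 mm wide, 163 mm long, jars visible from above) that holds the red jars (its gate is enamelled red); fixed on the dock, at y = +30.5 or -30.5 mm of the dock's frame. Origin under its middle, 3 mm above the board; same axes as the dock.
- lane_amber: The same for the orange jars, beside it, its gate enamelled orange.
- red_lever (a joint): Rocker of the red jars' lane, rad: 0 at rest (gate shut by a spring), 0.58 hard down, 2 to 3.5 N at the pad. From about 0.48 its gate clears the first jar, which rolls out, while a stop on the rocker comes down behind it and holds the second. Let go, it springs back to 0 and the next jar rolls up to the gate.
- amber_lever (a joint): The same for the orange jars' rocker: 0 at rest, 0.58 hard down. Not to be pressed.
- red_pivot (a point): Pivot axis (along the dock's y) of the red jars' rocker, 69 mm in front of the pad's centre and 60 mm below it at rest.
- red_pad (a point): Centre of the upper face of the black ribbed finger pad (60 mm along the lane x 48 mm) at the raised rear end of the red jars' rocker, 175 mm above the board at rest. Pressed fully it goes 47 mm down and 22 mm to the rear (dock's +x). The two pads are side by side, centres 61 mm apart. At rest the pad slopes up to the rear by 17 degrees, fully down it slopes down by 17.
- amber_pad (a point): The same pad of the orange jars' rocker. To be left alone.
- red_jar_1: Red jam jar with black lid, a closed cylinder 44 mm in diameter and 50 mm long, about 80 g, lying on its side across its lane; number 1 from the outlet (first, against the gate). Origin at its centre; own y is the jar's long axis (it rolls about y). It shall not be touched.
- red_jar_2: Red jam jar with black lid, a closed cylinder 44 mm in diameter and 50 mm long, about 80 g, lying on its side across its lane; number 2 from the outlet (second). Origin at its centre; own y is the jar's long axis (it rolls about y). It shall not be touched.
- red_jar_3: Red jam jar with black lid, a closed cylinder 44 mm in diameter and 50 mm long, about 80 g, lying on its side across its lane; number 3 from the outlet (third). Origin at its centre; own y is the jar's long axis (it rolls about y). It shall not be touched.
- amber_jar_1: Orange jam jar with black lid, a closed cylinder 44 mm in diameter and 50 mm long, about 80 g, lying on its side across its lane; number 1 from the outlet (first, against the gate). Origin at its centre; own y is the jar's long axis (it rolls about y). It shall not be touched.
- amber_jar_2: Orange jam jar with black lid, a closed cylinder 44 mm in diameter and 50 mm long, about 80 g, lying on its side across its lane; number 2 from the outlet (second). Origin at its centre; own y is the jar's long axis (it rolls about y). It shall not be touched.
- amber_jar_3: Orange jam jar with black lid, a closed cylinder 44 mm in diameter and 50 mm long, about 80 g, lying on its side across its lane; number 3 from the outlet (third). Origin at its centre; own y is the jar's long axis (it rolls about y). It shall not be touched.
- sugar_jar: White lidded sugar jar on the table, 93 mm wide, 110 mm tall; origin at its foot. Bystander.
- spare_red: A spare red jam jar standing upright on the table behind the dispenser, 44 mm wide, 50 mm tall; origin at its foot. Bystander, not the one wanted.
- spare_orange: A spare orange jam jar, likewise. Bystander.

How it is judged (in metres and radians):
On the way, in this order (a step that is already met when the one before it is completed fails the run):
1. the tray is fully home and square against the stop, and the lever has not been pressed yet (x of tray in the frame of dock above -0.107 m and y of tray in the frame of dock between -0.012 and 0.012 m and angle between the x axis of tray and the x axis of dock, either way round below 0.09 rad and value of joint red_lever below 0.15 rad), for 0.2 s.
2. the red jars' lever is pressed down far enough to lift the gate, with the tray home (x of tray in the frame of dock above -0.107 m and y of tray in the frame of dock between -0.012 and 0.012 m and angle between the x axis of tray and the x axis of dock, either way round below 0.09 rad and value of joint red_lever above 0.42 rad), for 0.05 s.
At the end, for the whole second after the job is handed in: The first red jar lies at rest on the floor of the tray, the tray is home (within 7 mm of the stop, 12 mm sideways, 5 degrees), both levers are up (below 0.06 rad) and all other jars are still in their lanes (x of tray in the frame of dock above -0.107 m and y of tray in the frame of dock between -0.012 and 0.012 m and angle between the x axis of tray and the x axis of dock, either way round below 0.09 rad and x of red_jar_1 in the frame of tray between -0.05 and 0.05 m and y of red_jar_1 in the frame of tray between -0.063 and 0.063 m and z of red_jar_1 in the frame of tray between 0.015 and 0.045 m and linear speed of each of red_jar_1, red_jar_2 below 0.03 m/s and z of each of red_jar_2, red_jar_3 in the frame of lane_red above 0.058 m and z of each of amber_jar_1, amber_jar_2, amber_jar_3 in the frame of lane_amber above 0.058 m and value of joint each of red_lever, amber_lever below 0.06 rad); the robot touches nothing.
It fails at once if the tray is lifted or tipped (height (world z) of tray above 0.036 m or angle between tray's own z axis and vertical above 0.15 rad).
It fails at once if a jar in the dispenser is touched by the robot (contact force between any of the arm, the fingers and red_jar_1 above 0.5 N or contact force between any of the arm, the fingers and red_jar_2 above 0.5 N or contact force between any of the arm, the fingers and red_jar_3 above 0.5 N or contact force between any of the arm, the fingers and amber_jar_1 above 0.5 N or contact force between any of the arm, the fingers and amber_jar_2 above 0.5 N or contact force between any of the arm, the fingers and amber_jar_3 above 0.5 N).
It fails at once if the orange jars' lever is pressed (value of joint amber_lever above 0.2 rad).
It fails at once if an orange jar is moved (distance of any of amber_jar_1, amber_jar_2, amber_jar_3 from where it was at the start of the episode above 0.015 m).
It fails at once if a bystander is moved (distance of any of sugar_jar, spare_red, spare_orange from where it was at the start of the episode above 0.02 m).
It also fails if it takes over 56 s, if anything falls off the work surface, if the arm or the gripper's body presses on something with over 40 N, if the wrist force passes 120 N, or if a joint passes its speed limit or range.

## Working session

There is one attempt and no reset: what is moved stays moved. The work goes in short steps, Python scripts to look and compute and a tool call to move; the robot and the scene stay as the last step left them, time stands still between calls to the robot, and variables do not carry over. Pictures are saved under pics/ and viewed, and the job is handed in when it is done.

Besides the shell and the picture viewer there is one more tool, called as name(argument=value, ...), one argument or row to a line, values as JSON. drive_tool: Moves the arm, as the interface text tells. Its arguments: {"type":"object","properties":{"steps":{"type":"array","items":{"type":"array","items":{"type":"number"}}},"squeeze":{"type":"number"}},"required":["steps"]}

```bash
ls; mkdir -p pics
python3 - <<'E'
from station import arm
import cv2
s=arm.get_state();print(s)
for n in("side","top"):
    f=arm.grab_frame(n);cv2.imwrite(f"pics/{n}0.png",f[:,:,::-1])
    print(n,arm.camera_model(n))
E
```

```text
pics
{'t': 0.0, 'qpos': array([ 6.58266225e+01,  1.26743528e+01,  8.75263714e+01, -4.03326420e-04,
        7.99092650e+01, -7.22358288e+00]), 'dq': array([ 0.03520382, -0.04988425,  0.04193685,  0.02113147, -0.03592786,
       -0.0399858 ]), 'joint_efforts': array([-1.49786410e-03, -4.94627202e+01, -3.87369955e+01,  6.98070042e-02,
        5.71646215e-02, -9.55043038e-05]), 'tcp_pos': array([0.18196357, 0.59732738, 0.24644121]), 'orientation': array([[ 2.91531703e-01,  9.56560849e-01, -7.79781295e-04],
       [ 9.56559270e-01, -2.91532651e-01, -1.75417482e-03],
       [-1.90530667e-03, -2.34509453e-04, -9.99998157e-01]]), 'force': array([ 0.24430295,  0.04306549, -0.52409453]), 'torque': array([-0.04673819, -0.01847957,  0.03300141]), 'grip_width': 0.08701127388663699}
side {'intrinsics': array([[448.18372246,   0.        , 258.15501894],
       [  0.        , 448.18372246, 199.17130992],
       [  0.        ,   0.        ,   1.        ]]), 'rvec': array([ 2.04260036, -0.54012827,  0.33146362]), 'tvec': array([-0.40145239,  0.33045778,  0.50401577])}
top {'intrinsics': array([[475.52597612,   0.        , 257.64139703],
       [  0.        , 475.52597612, 186.70174429],
       [  0.        ,   0.        ,   1.        ]]), 'rvec': array([ 2.15899585, -2.14902055,  0.17140853]), 'tvec': array([0.18070069, 0.57809873, 0.93161635])}
```

View pics/side0.png

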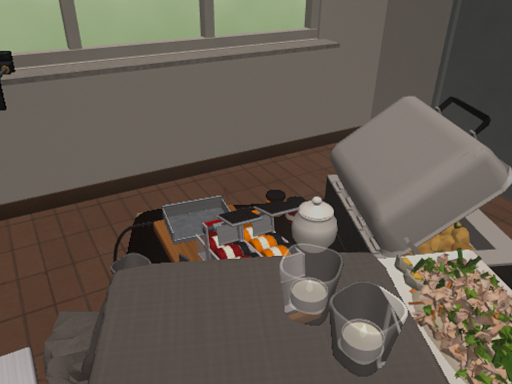

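View pics/top0.png

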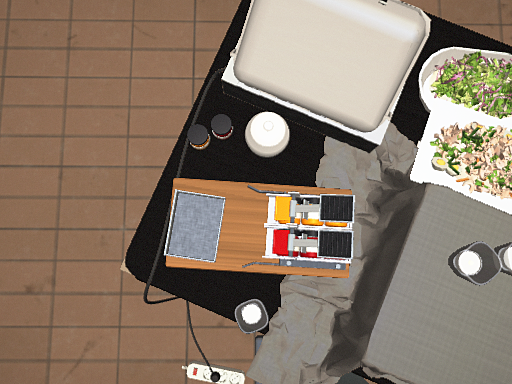

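The side view shows the dispenser around (240,235) with the tray at (200,218). The top view shows the tray at (195,226), the red gate at (280,242), the red pad at (336,245) and the orange pad at (336,207). I'll zoom in next.

```bash
cat > h.py <<'E'
import numpy as np,cv2
from station import arm
def cam(n):
    m=arm.camera_model(n);R=cv2.Rodrigues(m['rvec'])[0];return m['intrinsics'],R,np.array(m['tvec']).ravel()
def ray(n,p,z):
    K,R,t=cam(n);c=-R.T@t;d=R.T@np.linalg.inv(K)@np.array([p[0],p[1],1.]);return c+d*(z-c[2])/d[2]
def proj(n,P):
    K,R,t=cam(n);q=K@(R@np.array(P)+t);return q[:2]/q[2]
E
python3 - <<'E'
from h import *
f=cv2.imread('pics/top0.png')[165:285,155:365];cv2.imwrite('pics/topz.png',cv2.resize(f,None,fx=3.8,fy=3.8,interpolation=cv2.INTER_CUBIC))
f=cv2.imread('pics/side0.png')[175:285,120:340];cv2.imwrite('pics/sidez.png',cv2.resize(f,None,fx=3.6,fy=3.6,interpolation=cv2.INTER_CUBIC))
for n in('top','side'):
    K,R,t=cam(n);print(n,-R.T@t);
for p in [(173,180),(166,268),(352,277),(354,191),(355,277)]: print(p,ray('top',p,0.024))
E
```

```text
top [0.43826927 0.19795172 1.00174601]
side [ 0.20459885 -0.43154903  0.54433722]
(173, 180) [0.59262912 0.35892511 0.024     ]
(166, 268) [0.41245538 0.36783545 0.024     ]
(352, 277) [ 0.3956224  -0.00894058  0.024     ]
(354, 191) [ 0.57170159 -0.01751076  0.024     ]
(355, 277) [ 0.39563957 -0.01504594  0.024     ]
```

View pics/topz.png

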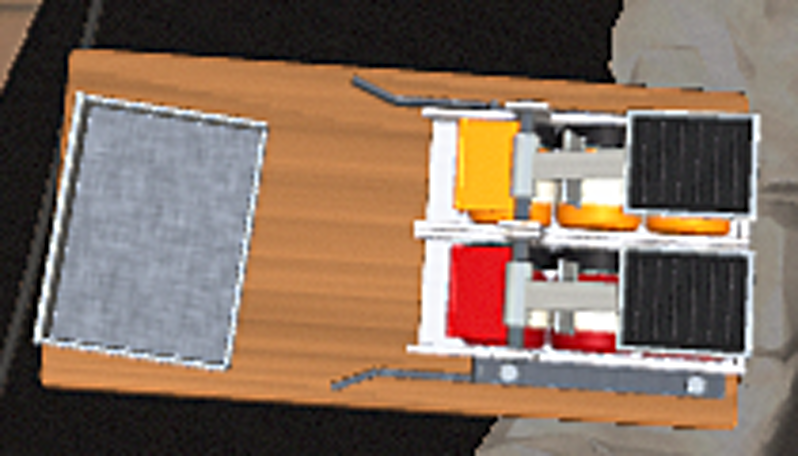

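View pics/sidez.png

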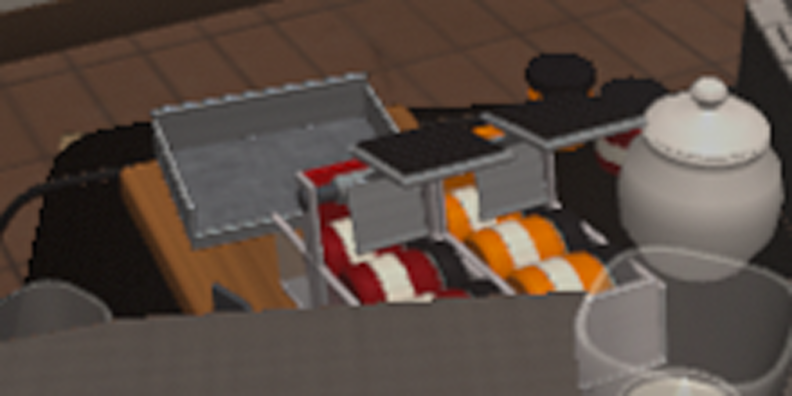

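Run:
```python
from h import *
c=lambda p:((p[0]+.5)/3.8-.5+155,(p[1]+.5)/3.8-.5+165)
def r(name,p,z):
    P=ray('top',c(p),z);print(name,P.round(4));return P
# board edges
a=r('bt0',(70,50),.024);b=r('bt1',(748,92),.024);d=r('bb0',(42,385),.024);e=r('bb1',(737,428),.024)
dx=(b-a)+(e-d);print('angle dock x',np.degrees(np.arctan2(dx[1],dx[0])), np.linalg.norm(b-a),np.linalg.norm(a-d))
rp=np.mean([ray('top',c(p),.199) for p in [(622,248),(752,256),(743,355),(618,348)]],0)
ap=np.mean([ray('top',c(p),.199) for p in [(629,111),(758,117),(751,217),(628,210)]],0)
print('pads',rp,ap,np.linalg.norm(rp-ap));v=ap-rp;print('ang pads y',np.degrees(np.arctan2(v[1],v[0])))
r('flareT',(353,79),.042);r('flareB',(333,386),.042);r('bendT',(398,102),.042);r('bendB',(375,374),.042)
# tray
A=r('hT',(80,95),.056);B=r('hB',(38,342),.056);C=r('lT',(267,125),.052);D=r('lB',(228,368),.052)
print('w',np.linalg.norm(A-B),np.linalg.norm(C-D),'l',np.linalg.norm(A-C),np.linalg.norm(B-D))
f=(C+D-A-B);print('tray x ang',np.degrees(np.arctan2(f[1],f[0])),'centre',(A+B+C+D)/4)
w=A-B;print('tray y ang',np.degrees(np.arctan2(w[1],w[0])))
u=dx[:2]/np.linalg.norm(dx[:2]);n=np.array([-u[1],u[0]])
mid=(rp+ap)[:2]/2
for nm,P in [('tray',(A+B+C+D)/4),('A',A),('B',B),('C',C),('D',D),('board c',(a+b+d+e)/4),('flT',ray('top',c((353,79)),.042)),('flB',ray('top',c((333,386)),.042)),('bT',ray('top',c((398,102)),.042)),('bB',ray('top',c((375,374)),.042)),('lipT',ray('top',c((430,113)),.07)),('lipm',ray('top',c((417,230)),.09)),('lipB',ray('top',c((408,350)),.07))]:
    print(nm,'rel mid pads along u,n',(P[:2]-mid)@u,(P[:2]-mid)@n)
print(u,n)
```

```text
bt0 [0.5973 0.359  0.024 ]
bt1 [ 0.5762 -0.0123  0.024 ]
bb0 [0.4165 0.3686 0.024 ]
bb1 [ 0.3951 -0.002   0.024 ]
angle dock x -93.28184875890096 0.37189494770085846 0.18098877061269378
pads [0.45774592 0.05611357 0.199     ] [0.51905775 0.0514329  0.199     ] 0.061490236658174574
ang pads y -4.365605020798567
flareT [0.5795 0.204  0.042 ]
flareB [0.4169 0.2135 0.042 ]
bendT [0.5672 0.1799 0.042 ]
bendB [0.4232 0.1915 0.042 ]
hT [0.5681 0.3477 0.056 ]
hB [0.4392 0.3658 0.056 ]
lT [0.5532 0.2493 0.052 ]
lB [0.4262 0.2678 0.052 ]
w 0.13017211756507036 0.12835235743370532 l 0.09964572966895904 0.09889449117863053
tray x ang -98.0851309819168 centre [0.49665123 0.30764429 0.054     ]
tray y ang -7.9588045320329535
tray rel mid pads along u,n -0.253926967871258 -0.006297677005380708
A rel mid pads along u,n -0.2980384931823194 0.06272429972933927
B rel mid pads along u,n -0.3086524226313753 -0.0670143787479173
C rel mid pads along u,n -0.19890310375273063 0.05348059896054326
D rel mid pads along u,n -0.21011385191860685 -0.07438122796348808
board c rel mid pads along u,n -0.124782220849678 0.0007337850658176979
flT rel mid pads along u,n -0.15524230500741917 0.08234945382320473
flB rel mid pads along u,n -0.15532821791446308 -0.08051451164561965
bT rel mid pads along u,n -0.13038245569583495 0.07143525303961172
bB rel mid pads along u,n -0.13375497048263066 -0.07298879554998332
lipT rel mid pads along u,n -0.11373618749023261 0.06293546609094938
lipm rel mid pads along u,n -0.11743578557172347 0.0005680470931595921
lipB rel mid pads along u,n -0.11791113340233605 -0.05947191017554759
[-0.05724775 -0.99836   ] [ 0.99836    -0.05724775]
```

Dock and tray poses pass the size checks. The pads are 61.5 mm apart, and the flare and cheek positions agree. The tray is about 123 mm short, 6 mm off in y and -4.8° out of line. The red lane is at dock y = -30.5. Next I'll move to behind the tray's high wall.

```bash
cat >> h.py <<'E'
u=np.array([-0.05725,-0.99836,0]);n=np.array([0.99836,-0.05725,0]);O=np.array([0.4902,0.0852,0.024])
def todock(P): d=np.array(P)-O; return np.array([d@u,d@n,d[2]])
def fromdock(p): return O+u*p[0]+n*p[1]+np.array([0,0,p[2]])
def plan(p,Rt=np.column_stack([n,u,[0,0,-1]])):
    from scipy.spatial.transform import Rotation as Ro
    s=arm.get_state();R=s['orientation'];
    print('t',s['t'],'dock',(todock(s['tcp_pos'])*1e3).round(1),'F',s['force'].round(2),'w',round(s['grip_width'],4))
    print('shift mm',(R.T@(fromdock(p)-s['tcp_pos'])*1e3).round(1),'rot',np.degrees(Ro.from_matrix(R.T@Rt).as_rotvec()).round(2))
E
python3 -c "
from h import *
plan((-.312,-.004,.18))"
```

```text
t 0.1 dock [-493.7 -337.   222.5] F [-0.53  0.71 -0.28] w 0.087
shift mm [-97.8 366.5  42.6] rot [6.000e-02 9.000e-02 7.633e+01]
```

drive_tool(
  steps=[
    [-9, 33, 0, 0, 0, 7, 50],
    [-18, 66, 0, 0, 0, 14, 50],
    [-27, 99, 0, 0, 0, 21, 50],
    [-36, 132, 0, 0, 0, 28, 50],
    [-45, 165, 0, 0, 0, 35, 50],
  ],
)

```text
t: 0.52
tcp_pos: [0.3277, 0.5055, 0.247]
orientation: [[0.791, 0.612, -0.001], [0.612, -0.791, -0.001], [-0.001, 0.0, -1.0]]
force: [-0.3, 0.4, 0.4]
grip_width: 0.0709
```

```bash
python3 -c "
from h import *
plan((-.312,-.004,.18))"
```

```text
t 0.5167 dock [-410.3 -186.3  223. ] F [-0.3   0.37  0.44] w 0.0709
shift mm [ 73.  193.8  43. ] rot [3.000e-02 4.000e-02 4.101e+01]
```

drive_tool(
  steps=[
    [12, 33, 5, 0, 0, 7, 50],
    [24, 66, 10, 0, 0, 14, 50],
    [36, 99, 15, 0, 0, 21, 50],
    [48, 132, 20, 0, 0, 28, 50],
    [60, 160, 25, 0, 0, 35, 50],
  ],
)

```text
t: 0.93
tcp_pos: [0.4743, 0.4159, 0.2218]
orientation: [[0.999, 0.046, -0.0], [0.046, -0.999, -0.001], [-0.0, 0.001, -1.0]]
force: [0.4, 1.0, -0.1]
grip_width: 0.0697
```

```bash
python3 -c "
from h import *
plan((-.312,-.004,.033))"
```

```text
t 0.9333 dock [-329.2  -34.8  197.8] F [ 0.4   1.04 -0.15] w 0.0697
shift mm [ 29.   20.2 164.8] rot [0.04 0.03 5.94]
```

drive_tool(
  steps=[
    [15, 9, 10, 0, 0, 3, 50],
    [29, 18, 30, 0, 0, 6, 50],
    [29, 18, 60, 0, 0, 6, 50],
    [29, 18, 90, 0, 0, 6, 50],
    [29, 18, 110, 0, 0, 6, 50],
  ],
)

```text
t: 1.35
tcp_pos: [0.5016, 0.3998, 0.1088]
orientation: [[0.999, -0.053, -0.004], [-0.053, -0.999, -0.002], [-0.004, 0.002, -1.0]]
force: [-0.8, 0.6, -1.2]
grip_width: 0.0698
```

```bash
python3 -c "
from h import *
plan((-.312,-.004,.033))
for k in('top','side'):
    f=arm.grab_frame(k);cv2.imwrite(f'pics/{k}1.png',f[:,:,::-1])
f=cv2.imread('pics/top1.png')[165:285,125:335];cv2.imwrite('pics/topz1.png',cv2.resize(f,None,fx=3.8,fy=3.8,interpolation=cv2.INTER_CUBIC))
"
```

```text
t 1.35 dock [-314.7   -6.6   84.8] F [-0.75  0.6  -1.17] w 0.0698
shift mm [ 2.8  2.6 51.8] rot [0.14 0.2  0.27]
```

View pics/topz1.png

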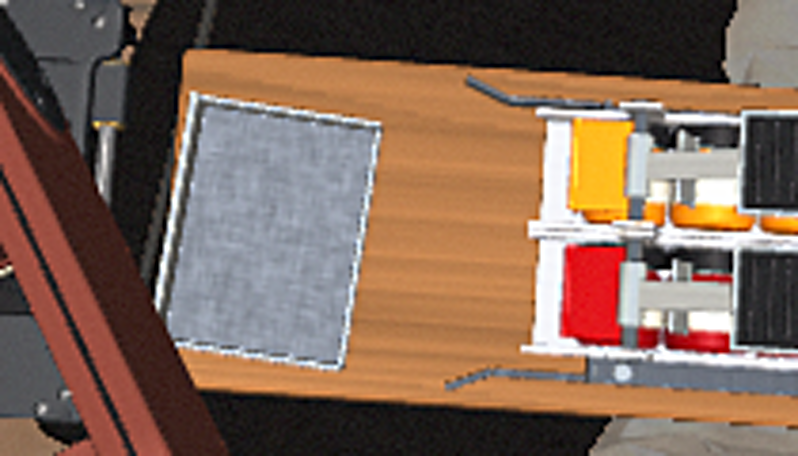

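View pics/side1.png

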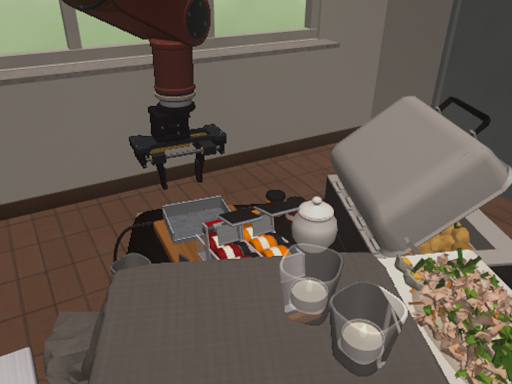

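The fingers, around (162..200,175) in the side view, hang behind the tray, and the wide side of the body lies along the jaw axis. In the top view the tray is unchanged. I'll descend and then push.

drive_tool(
  steps=[
    [2, 0, 15, 0, 0, 0, 50],
    [3, 0, 35, 0, 0, 0, 50],
    [3, 0, 48, 0, 0, 0, 50],
    [3, 0, 51, 0, 0, 0, 50],
    [3, 0, 51, 0, 0, 0, 50],
  ],
)

```text
t: 1.87
tcp_pos: [0.5052, 0.4009, 0.0608]
orientation: [[0.999, -0.051, -0.001], [-0.051, -0.999, -0.001], [-0.001, 0.001, -1.0]]
force: [0.3, 0.5, -0.4]
grip_width: 0.07
```

```bash
python3 -c "
from h import *
plan((-.200,-.004,.033))"
```

```text
t 1.8667 dock [-316.1   -3.1   36.8] F [ 0.29  0.52 -0.41] w 0.07
shift mm [ -1.6 116.1   3.9] rot [0.05 0.08 0.34]
```

drive_tool(
  steps=[
    [0, 10, 3, 0, 0, 0.3, 50],
    [0, 20, 4, 0, 0, 0.3, 50],
    [0, 28, 4, 0, 0, 0.3, 50],
    [0, 34, 4, 0, 0, 0.3, 50],
    [0, 40, 4, 0, 0, 0.3, 50],
  ],
)

```text
t: 2.28
tcp_pos: [0.5037, 0.3606, 0.0581]
orientation: [[0.998, -0.058, 0.0], [-0.058, -0.998, 0.001], [0.0, -0.001, -1.0]]
force: [0.1, 2.9, 0.7]
grip_width: 0.0697
```

drive_tool(
  steps=[
    [0, 5, 0, 0, 0, 0, 50],
    [1, 10, 0, 0, 0, 0, 50],
    [1, 15, 0, 0, 0, 0, 50],
    [1, 20, 0, 0, 0, 0, 50],
    [1, 25, 0, 0, 0, 0, 50],
  ],
)

```text
t: 2.7
tcp_pos: [0.5037, 0.3362, 0.0581]
orientation: [[0.998, -0.057, 0.001], [-0.057, -0.998, 0.001], [0.001, -0.001, -1.0]]
force: [0.3, 3.7, 3.1]
grip_width: 0.0701
```

```bash
python3 -c "
from h import *
plan((-.200,-.004,.033))
for k in('top','side'):
    f=arm.grab_frame(k);cv2.imwrite(f'pics/{k}2.png',f[:,:,::-1])
f=cv2.imread('pics/top2.png')[165:285,155:365];cv2.imwrite('pics/topz2.png',cv2.resize(f,None,fx=3.8,fy=3.8,interpolation=cv2.INTER_CUBIC))
f=cv2.imread('pics/side2.png')[125:285,100:340];cv2.imwrite('pics/sidez2.png',cv2.resize(f,None,fx=3.3,fy=3.3,interpolation=cv2.INTER_CUBIC))
"
```

```text
t 2.7 dock [-251.4   -0.9   34.1] F [0.28 3.7  3.15] w 0.0701
shift mm [-3.2 51.4  1.1] rot [-0.06 -0.07  0.04]
```

View pics/topz2.png

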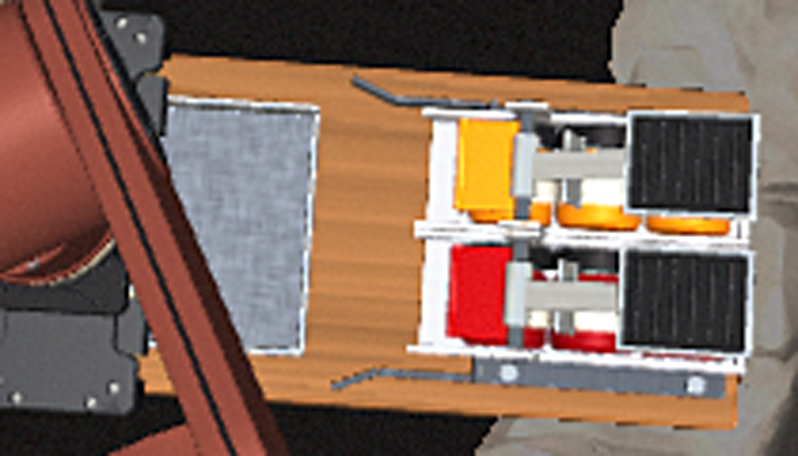

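View pics/sidez2.png

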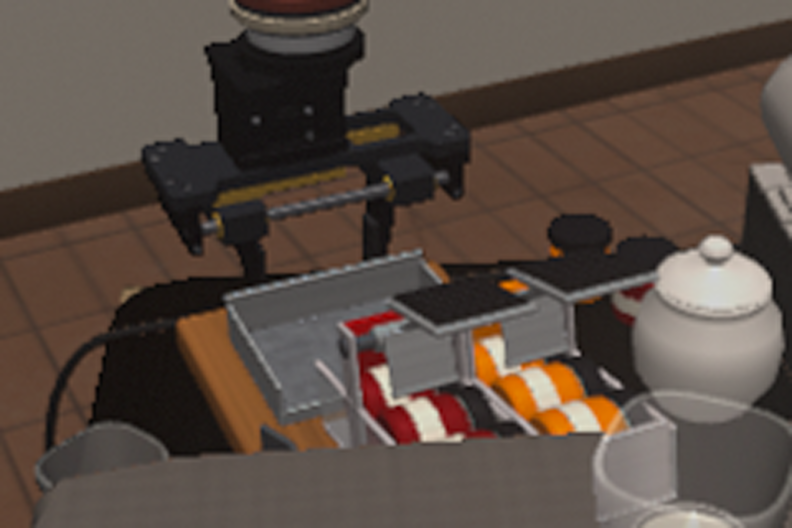

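```bash
python3 -c "
from h import *
c=lambda p:((p[0]+.5)/3.8-.5+155,(p[1]+.5)/3.8-.5+165)
C=ray('top',c((320,106)),.052);D=ray('top',c((303,353)),.052)
C,D=todock(C),todock(D);print(C,D,(C+D)/2,np.degrees(np.arctan2(C[0]-D[0],C[1]-D[1])))
"
```

```text
[-0.14014079  0.06535488  0.028     ] [-0.14035858 -0.06434249  0.028     ] [-0.14024969  0.0005062   0.028     ] 0.09621457116573158
```

The tray is square (0.1°) and centred (0.5 mm) with its low edge at x = -140, so there are about 90 mm left to push.

drive_tool(
  steps=[
    [0, 6, 0, 0, 0, 0, 50],
    [0, 12, 0, 0, 0, 0, 50],
    [0, 18, 0, 0, 0, 0, 50],
    [0, 24, 0, 0, 0, 0, 50],
    [0, 30, 0, 0, 0, 0, 50],
  ],
)

```text
t: 3.22
tcp_pos: [0.5017, 0.3058, 0.0578]
orientation: [[0.998, -0.057, 0.001], [-0.057, -0.998, 0.0], [0.0, -0.0, -1.0]]
force: [0.1, 5.0, 3.4]
grip_width: 0.0701
```

drive_tool(
  steps=[
    [0, 6, 0, 0, 0, 0, 50],
    [0, 12, 0, 0, 0, 0, 50],
    [0, 18, 0, 0, 0, 0, 50],
    [0, 24, 0, 0, 0, 0, 50],
    [0, 30, 0, 0, 0, 0, 50],
  ],
)

```text
t: 3.63
tcp_pos: [0.4999, 0.2758, 0.0578]
orientation: [[0.998, -0.057, 0.0], [-0.057, -0.998, 0.0], [0.0, -0.0, -1.0]]
force: [0.5, 4.9, 3.4]
grip_width: 0.0701
```

drive_tool(
  steps=[
    [0, 5, 0, 0, 0, 0, 50],
    [0, 10, 0, 0, 0, 0, 50],
    [0, 15, 0, 0, 0, 0, 50],
    [0, 18, 0, 0, 0, 0, 50],
    [0, 20, 0, 0, 0, 0, 50],
  ],
)

```text
t: 4.05
tcp_pos: [0.4987, 0.2558, 0.0577]
orientation: [[0.998, -0.057, 0.0], [-0.057, -0.998, 0.0], [0.0, -0.0, -1.0]]
force: [-0.0, 5.7, 2.7]
grip_width: 0.0698
```

```bash
python3 -c "
from h import *
plan((-.160,0,.033))
for k in('top','side'):
    f=arm.grab_frame(k);cv2.imwrite(f'pics/{k}3.png',f[:,:,::-1])
f=cv2.imread('pics/top3.png')[165:285,155:365];cv2.imwrite('pics/topz3.png',cv2.resize(f,None,fx=3.8,fy=3.8,interpolation=cv2.INTER_CUBIC))
f=cv2.imread('pics/side3.png')[125:285,100:340];cv2.imwrite('pics/sidez3.png',cv2.resize(f,None,fx=3.3,fy=3.3,interpolation=cv2.INTER_CUBIC))
"
```

```text
t 4.05 dock [-170.9   -1.3   33.7] F [-0.04  5.69  2.7 ] w 0.0698
shift mm [ 1.3 10.9  0.7] rot [-0.02 -0.01  0.01]
```

View pics/topz3.png

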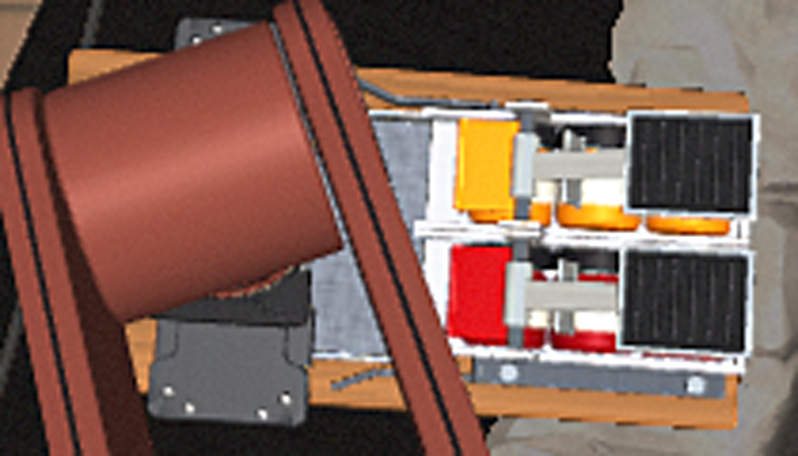

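View pics/sidez3.png

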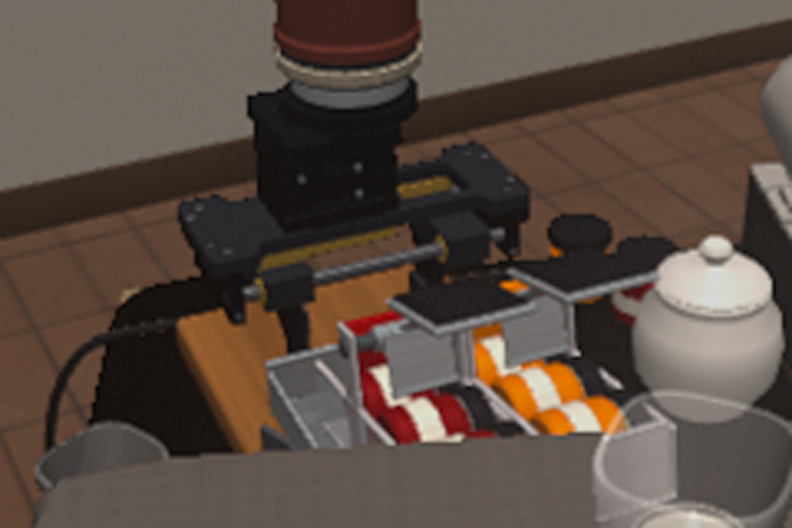

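The tray is between the cheeks with about 10 mm to go. I'll push gently from here and watch the force.

drive_tool(
  steps=[
    [0, 2, 0, 0, 0, 0, 50],
    [0, 4, 0, 0, 0, 0, 50],
    [0, 6, 0, 0, 0, 0, 50],
    [0, 7, 0, 0, 0, 0, 50],
    [0, 8, 0, 0, 0, 0, 50],
  ],
)

```text
t: 4.57
tcp_pos: [0.4982, 0.2483, 0.0576]
orientation: [[0.998, -0.057, -0.0], [-0.057, -0.998, 0.0], [-0.0, -0.0, -1.0]]
force: [0.1, 4.7, 2.6]
grip_width: 0.07
```

drive_tool(
  steps=[
    [0, 0.5, 0, 0, 0, 0, 50],
    [0, 1, 0, 0, 0, 0, 50],
    [0, 1.5, 0, 0, 0, 0, 50],
    [0, 2, 0, 0, 0, 0, 50],
    [0, 2.5, 0, 0, 0, 0, 50],
  ],
)

```text
t: 4.98
tcp_pos: [0.4982, 0.2467, 0.0576]
orientation: [[0.998, -0.057, 0.001], [-0.057, -0.998, 0.002], [0.0, -0.002, -1.0]]
force: [1.4, 9.5, -0.1]
grip_width: 0.0696
```

drive_tool(
  steps=[
    [0, 0.5, 0, 0, 0, 0, 50],
    [0, 1, 0, 0, 0, 0, 50],
    [0, 1.5, 0, 0, 0, 0, 50],
    [0, 2, 0, 0, 0, 0, 50],
    [0, 2, 0, 0, 0, 0, 50],
  ],
)

```text
t: 5.4
tcp_pos: [0.4985, 0.2464, 0.0579]
orientation: [[0.998, -0.059, 0.002], [-0.059, -0.998, 0.005], [0.002, -0.005, -1.0]]
force: [2.7, 14.5, 0.1]
grip_width: 0.0696
```

```bash
python3 -c "
from h import *
plan((-.190,0,.033))"
```

```text
t 5.4 dock [-161.4   -0.9   33.9] F [ 2.68 14.52  0.09] w 0.0696
shift mm [  0.9 -28.6   1.1] rot [-0.31 -0.1  -0.08]
```

Hard stop at tool dock x = -161.4, which matches the expected home position. I'll back off, rise and check.

drive_tool(
  steps=[
    [0, -8, 0, 0, 0, 0, 50],
    [0, -18, 0, 0, 0, 0, 50],
    [0, -30, -5, 0, 0, 0, 50],
    [0, -40, -20, 0, 0, 0, 50],
    [0, -50, -50, 0, 0, 0, 50],
  ],
)

```text
t: 5.82
tcp_pos: [0.4975, 0.2929, 0.1038]
orientation: [[0.998, -0.057, -0.008], [-0.057, -0.998, -0.004], [-0.008, 0.005, -1.0]]
force: [-0.1, 1.1, -0.3]
grip_width: 0.07
```

drive_tool(
  steps=[
    [0, -20, -30, 0, 0, 0, 100],
    [0, -40, -60, 0, 0, 0, 150],
    [0, -60, -90, 0, 0, 0, 200],
    [0, -80, -120, 0, 0, 0, 255],
    [0, -90, -150, 0, 0, 0, 255],
  ],
)

```text
t: 6.23
tcp_pos: [0.5051, 0.3856, 0.2589]
orientation: [[0.998, -0.055, -0.001], [-0.055, -0.998, -0.001], [-0.001, 0.001, -1.0]]
force: [0.2, -0.1, 0.1]
grip_width: 0.0446
```

```bash
python3 -c "
from h import *
plan((.020,-.0305,.25))
for k in('top','side'):
    f=arm.grab_frame(k);cv2.imwrite(f'pics/{k}4.png',f[:,:,::-1])
f=cv2.imread('pics/top4.png')[165:285,155:365];cv2.imwrite('pics/topz4.png',cv2.resize(f,None,fx=3.8,fy=3.8,interpolation=cv2.INTER_CUBIC))
f=cv2.imread('pics/side4.png')[125:285,100:340];cv2.imwrite('pics/sidez4.png',cv2.resize(f,None,fx=3.3,fy=3.3,interpolation=cv2.INTER_CUBIC))
"
```

```text
t 6.2333 dock [-300.8   -2.3  234.9] F [ 0.21 -0.06  0.09] w 0.0446
shift mm [-28.8 320.7 -14.9] rot [0.04 0.04 0.11]
```

View pics/topz4.png

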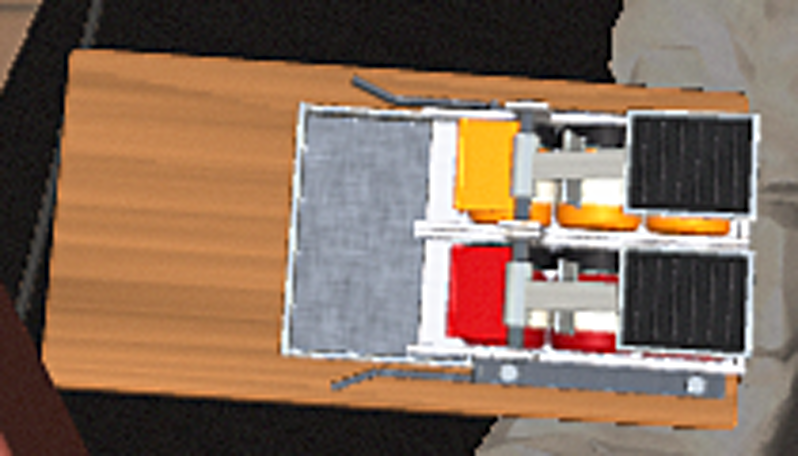

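View pics/sidez4.png

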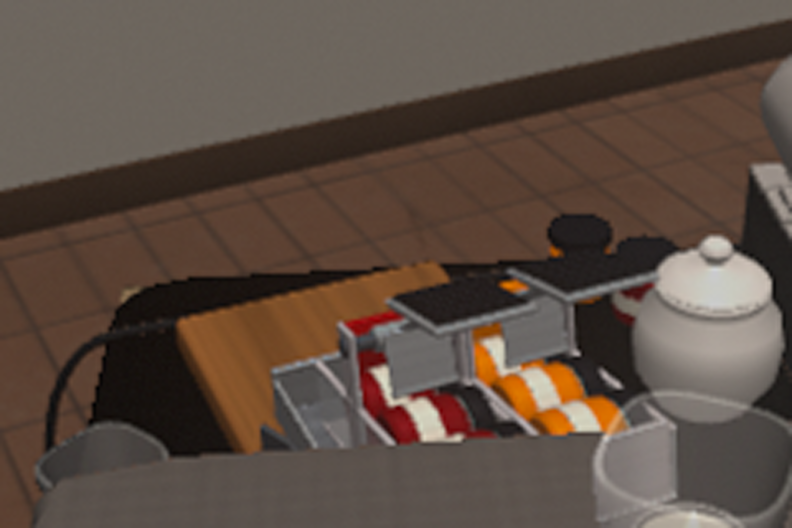

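```bash
python3 -c "
from h import *
c=lambda p:((p[0]+.5)/3.8-.5+155,(p[1]+.5)/3.8-.5+165)
s=lambda p:((p[0]+.5)/3.3-.5+100,(p[1]+.5)/3.3-.5+125)
A=todock(ray('top',c((302,103)),.056));B=todock(ray('top',c((284,355)),.056));print(A,B,(A+B)/2,np.degrees(np.arctan2(A[0]-B[0],A[1]-B[1])))
def P(n): K,R,t=cam(n);return K@np.column_stack([R,t])
T=[(622,248),(752,256),(743,355),(618,348)]   # front-amber, rear-amber, rear-near, front-near
S=[(480,276),(535,305),(437,333),(388,300)]
X=cv2.triangulatePoints(P('top'),P('side'),np.array([c(p) for p in T]).T.astype(float),np.array([s(p) for p in S]).T.astype(float));X=(X[:3]/X[3]).T
for x in X: print(x.round(4),todock(x).round(4))
print(X.mean(0),todock(X.mean(0)))
print(todock(ray('top',c((684,301)),.199)))
"
```

```text
[-0.14959246  0.06583087  0.032     ] [-0.14996181 -0.0659337   0.032     ] [-1.49777137e-01 -5.14182610e-05  3.20000000e-02] 0.16060486681735997
[0.4831 0.0812 0.1902] [ 0.0044 -0.0069  0.1662]
[0.4792 0.026  0.2061] [ 0.0597 -0.0075  0.1821]
[0.4355 0.0308 0.2031] [ 0.0575 -0.0515  0.1791]
[0.4382 0.0838 0.1894] [ 0.0043 -0.0519  0.1654]
[0.45900052 0.05546645 0.19720416] [ 0.03147096 -0.02944606  0.17320416]
[ 0.03098538 -0.03048614  0.175     ]
```

The tray is home: high wall at x = -149.8, y ≈ 0, 0.16°. The triangulated red pad centre (31,-29,173) agrees with the nominal height. Now I'll move above the red pad with the fingers closed.

drive_tool(
  steps=[
    [-3, 33, -6, 0, 0, 0, 255],
    [-6, 66, -12, 0, 0, 0, 255],
    [-9, 99, -15, 0, 0, 0, 255],
    [-12, 132, -15, 0, 0, 0, 255],
    [-15, 165, -15, 0, 0, 0, 255],
  ],
)

```text
t: 6.75
tcp_pos: [0.4807, 0.2182, 0.272]
orientation: [[0.998, -0.056, -0.001], [-0.056, -0.998, -0.001], [-0.001, 0.001, -1.0]]
force: [-0.2, 0.2, 0.0]
grip_width: 0.004
```

drive_tool(
  steps=[
    [-3, 33, 0, 0, 0, 0, 255],
    [-6, 66, 0, 0, 0, 0, 255],
    [-9, 99, 0, 0, 0, 0, 255],
    [-12, 132, 0, 0, 0, 0, 255],
    [-15, 160, 0, 0, 0, 0, 255],
  ],
)

```text
t: 7.17
tcp_pos: [0.4564, 0.0589, 0.2719]
orientation: [[0.998, -0.057, -0.002], [-0.057, -0.998, -0.001], [-0.002, 0.001, -1.0]]
force: [0.1, 0.8, 0.1]
grip_width: 0.0006
```

```bash
python3 -c "
from h import *
plan((.036,-.0315,.21))
for k in('top','side'):
    f=arm.grab_frame(k);cv2.imwrite(f'pics/{k}5.png',f[:,:,::-1])
f=cv2.imread('pics/side5.png')[85:285,100:340];cv2.imwrite('pics/sidez5.png',cv2.resize(f,None,fx=3,fy=3,interpolation=cv2.INTER_CUBIC))
"
```

```text
t 7.1667 dock [ 28.2 -32.2 247.9] F [0.14 0.76 0.09] w 0.0006
shift mm [ 0.8  7.7 37.9] rot [0.08 0.1  0.01]
```

View pics/top5.png

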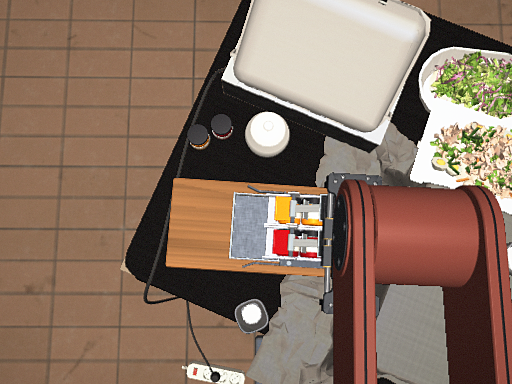

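View pics/sidez5.png

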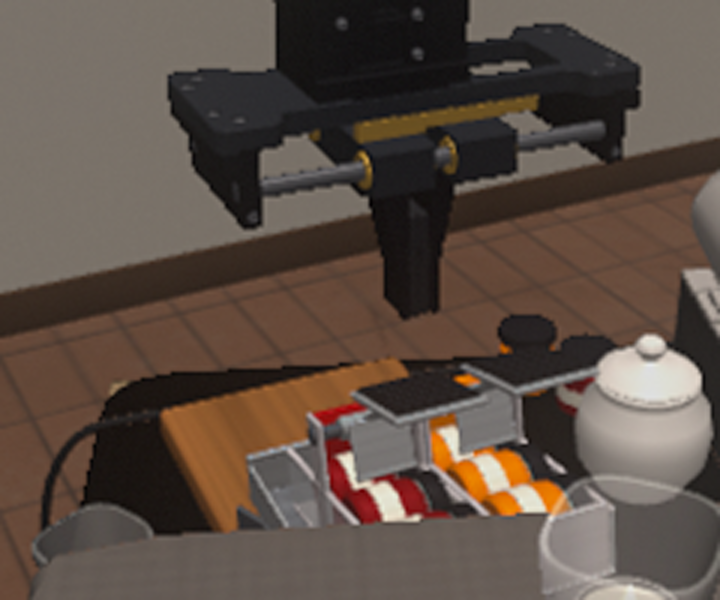

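```bash
python3 -c "
from h import *
s=lambda p:((p[0]+.5)/3-.5+100,(p[1]+.5)/3-.5+85)
def at(p,x): # ray hit dock plane x
    K,R,t=cam('side');c=-R.T@t;d=R.T@np.linalg.inv(K)@np.array([*p,1.])
    k=(x-todock(c)[0])/(d@u);return todock(c+k*d)
for nm,p in [('tip',(405,316)),('tip2',(430,312)),('farbr',(612,160)),('nearbr',(252,225)),('farin',(590,140)),('carrier L bottom',(390,195)),('carR bottom',(480,180))]: print(nm,at(s(p),.037).round(4),at(s(p),.028).round(4))
"
```

```text
tip [ 0.037  -0.0364  0.2215] [ 0.028  -0.0324  0.216 ]
tip2 [ 0.037  -0.0237  0.2206] [ 0.028  -0.0195  0.2151]
farbr [0.037  0.0707 0.2798] [0.028  0.0766 0.2754]
nearbr [ 0.037  -0.1055  0.2811] [ 0.028  -0.1028  0.2767]
farin [0.037  0.0579 0.2919] [0.028  0.0636 0.2877]
carrier L bottom [ 0.037  -0.0428  0.283 ] [ 0.028  -0.0389  0.2787]
carR bottom [0.037  0.0011 0.2822] [0.028  0.0058 0.2778]
```

Tips are centred over the red pad, and the gripper's end brackets stay about 60 mm above the tips. Coming down to just above the pad.

drive_tool(
  steps=[
    [2, 3, 10, 0, 0, 0, 255],
    [2, 6, 22, 0, 0, 0, 255],
    [2, 6, 32, 0, 0, 0, 255],
    [2, 6, 38, 0, 0, 0, 255],
    [2, 6, 40, 0, 0, 0, 255],
  ],
)

```text
t: 7.68
tcp_pos: [0.458, 0.0556, 0.23]
orientation: [[0.998, -0.055, -0.004], [-0.055, -0.998, 0.0], [-0.004, -0.0, -1.0]]
force: [-0.0, 1.0, 0.5]
grip_width: 0.0003
```

drive_tool(
  steps=[
    [0, 0, 3, 0, 0, 0, 255],
    [0, 1, 6, 0, 0, 0, 255],
    [0, 2, 9, 0, 0, 0, 255],
    [0, 3, 12, 0, 0, 0, 255],
    [0, 4, 15, 0, 0, 0, 255],
  ],
)

```text
t: 8.1
tcp_pos: [0.4595, 0.0501, 0.2184]
orientation: [[0.998, -0.057, 0.002], [-0.057, -0.998, -0.001], [0.002, 0.001, -1.0]]
force: [-3.3, -2.5, 10.8]
grip_width: 0.0003
```

```bash
python3 -c "
from h import *
plan((.047,-.0305,.159))
f=arm.grab_frame('side');f=f[:,:,::-1][125:285,100:340];cv2.imwrite('pics/sidez6.png',cv2.resize(f,None,fx=3.3,fy=3.3,interpolation=cv2.INTER_CUBIC))
"
```

```text
t 8.1 dock [ 36.8 -28.6 194.4] F [-3.32 -2.48 10.8 ] w 0.0003
shift mm [-1.9 10.2 35.4] rot [ 0.06 -0.09  0.04]
```

View pics/sidez6.png

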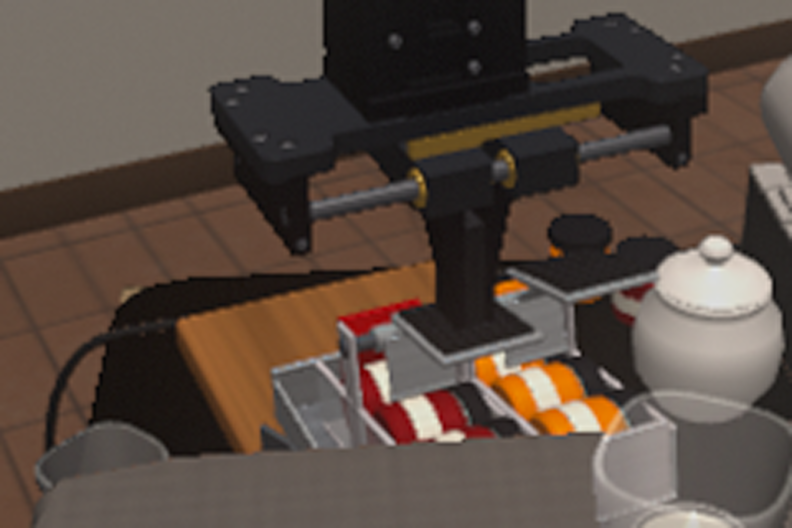

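The tip is centred on the red pad, the lever is partly down and the orange pad is clear. I'll continue pressing slowly.

drive_tool(
  steps=[
    [-1, 1, 3, 0, 0, 0, 255],
    [-1, 2, 6, 0, 0, 0, 255],
    [-1, 3, 9, 0, 0, 0, 255],
    [-1, 4, 12, 0, 0, 0, 255],
    [-1, 5, 15, 0, 0, 0, 255],
  ],
)

```text
t: 8.57
tcp_pos: [0.4594, 0.0448, 0.2089]
orientation: [[0.998, -0.057, 0.005], [-0.057, -0.998, -0.002], [0.005, 0.002, -1.0]]
force: [-19.0, -1.7, 43.9]
grip_width: 0.0006
```

drive_tool(
  steps=[
    [0, 1, 3, 0, 0, 0, 255],
    [0, 2, 6, 0, 0, 0, 255],
    [0, 3, 9, 0, 0, 0, 255],
    [0, 4, 12, 0, 0, 0, 255],
    [0, 5, 14, 0, 0, 0, 255],
  ],
)

```text
t: 8.98
tcp_pos: [0.4593, 0.0399, 0.1981]
orientation: [[0.998, -0.056, 0.005], [-0.056, -0.998, -0.002], [0.005, 0.002, -1.0]]
force: [-27.3, -1.4, 61.3]
grip_width: 0.0005
```

```bash
python3 -c "
from h import *
plan((.047,-.0305,.159))
for k in('top','side'):
    f=arm.grab_frame(k);cv2.imwrite(f'pics/{k}7.png',f[:,:,::-1])
f=cv2.imread('pics/top7.png')[165:285,155:365];cv2.imwrite('pics/topz7.png',cv2.resize(f,None,fx=3.8,fy=3.8,interpolation=cv2.INTER_CUBIC))
f=cv2.imread('pics/side7.png')[125:285,100:340];cv2.imwrite('pics/sidez7.png',cv2.resize(f,None,fx=3.3,fy=3.3,interpolation=cv2.INTER_CUBIC))
"
```

```text
t 8.9833 dock [ 47.  -28.3 174.1] F [-27.34  -1.4   61.33] w 0.0005
shift mm [-2.3 -0.  15.1] rot [ 0.1  -0.29  0.07]
```

View pics/topz7.png

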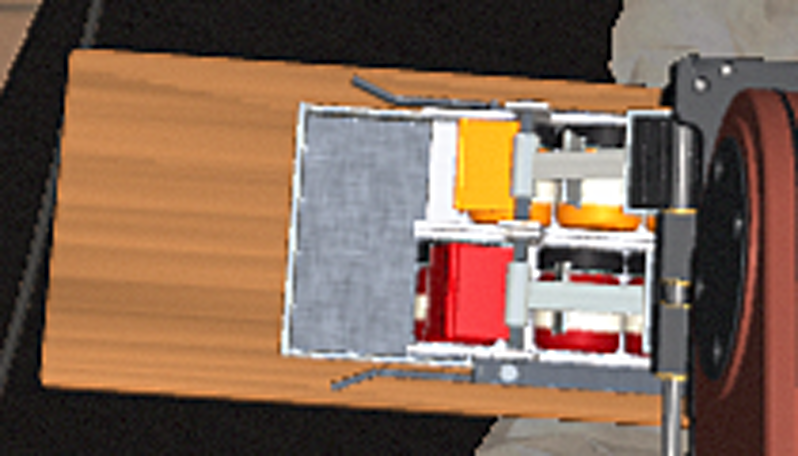

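View pics/sidez7.png

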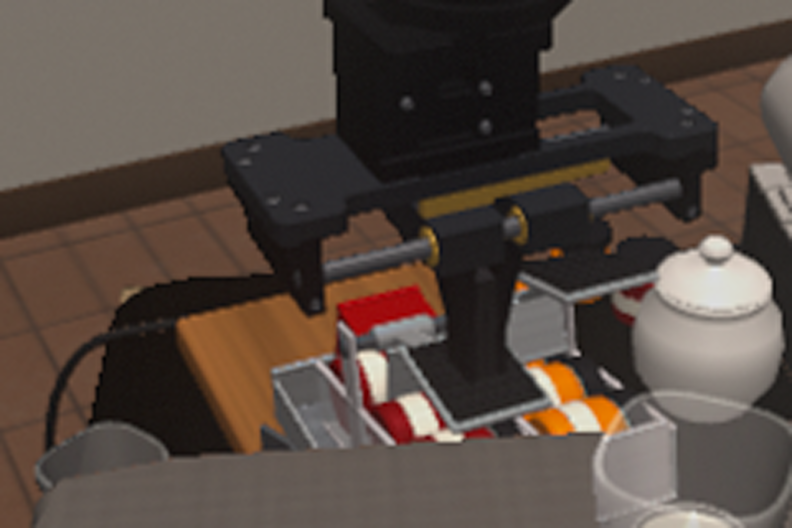

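The gate is lifting and jar 1 shows at (422,300) in the top crop, but the force (61 N) is higher than I expected. I'll stop and look for the cause before going any deeper.

```bash
python3 -c "
from h import *
s=lambda p:((p[0]+.5)/3.3-.5+100,(p[1]+.5)/3.3-.5+125)
st=arm.get_state();print(st['t'],st['force'],st['torque'],st['joint_efforts'].round(1),st['qpos'].round(2))
def at(p,y):
    K,R,t=cam('side');c=-R.T@t;d=R.T@np.linalg.inv(K)@np.array([*p,1.])
    k=(y-todock(c)[1])/(d@n);return todock(c+k*d)
for nm,p,y in [('rn',(460,425),-.0545),('rf',(548,397),-.0065),('fn',(393,348),-.0545),('brk near bottom',(315,310),-.125)]: print(nm,at(s(p),y).round(4))
F=st['force'];
# line of action: r = FxT/F2 relative
print(np.cross(F,st['torque'])/(F@F))
"
```

```text
9.0833 [-25.86695297  -3.23625907  57.50038883] [-0.3211424   4.67878326  0.12971177] [  0.2  -7.9 -21.9   1.5  -8.7   0.1] [-4.7900e+00 -8.1900e+00  1.1439e+02 -1.1000e-01  7.3500e+01 -1.5400e+00]
rn [ 0.0896 -0.0545  0.1544]
rf [ 0.0759 -0.0065  0.1445]
fn [ 0.0179 -0.0545  0.1486]
brk near bottom [ 0.1278 -0.125   0.2514]
[-0.06760176 -0.00379104 -0.03062449]
```

```bash
python3 -c "
from h import *
def P(n): K,R,t=cam(n);return K@np.column_stack([R,t])
X=cv2.triangulatePoints(P('top'),P('side'),np.array([[428.],[185.]]),np.array([[378.],[257.]]));print((X[:3]/X[3]).T)
K,R,t=cam('side');c=-R.T@t
for p in [(110,268),(200,261),(300,257),(370,256)]:
    for z in (.05,.1,.15,.2): 
        W=ray('side',p,z);print(p,z,W.round(3),proj('top',W).round(0))
f=cv2.imread('pics/top7.png');f=f[130:384,230:512];cv2.imwrite('pics/t7b.png',cv2.resize(f,None,fx=2.3,fy=2.3))
f=cv2.imread('pics/side7.png');f=f[90:300,60:360];cv2.imwrite('pics/s7b.png',cv2.resize(f,None,fx=2.6,fy=2.6,interpolation=cv2.INTER_CUBIC))
"
```

```text
[[ 0.56480723 -0.11200558  0.19483028]]
(110, 268) 0.05 [0.296 0.221 0.05 ] [238. 330.]
(110, 268) 0.1 [0.287 0.155 0.1  ] [273. 339.]
(110, 268) 0.15 [0.277 0.089 0.15 ] [313. 350.]
(110, 268) 0.2 [0.268 0.023 0.2  ] [357. 362.]
(200, 261) 0.05 [0.439 0.164 0.05 ] [267. 255.]
(200, 261) 0.1 [0.415 0.104 0.1  ] [300. 268.]
(200, 261) 0.15 [0.392 0.043 0.15 ] [338. 282.]
(200, 261) 0.2 [ 0.368 -0.017  0.2  ] [380. 299.]
(300, 257) 0.05 [0.601 0.087 0.05 ] [305. 175.]
(300, 257) 0.1 [0.561 0.035 0.1  ] [336. 191.]
(300, 257) 0.15 [ 0.521 -0.018  0.15 ] [370. 210.]
(300, 257) 0.2 [ 0.481 -0.07   0.2  ] [409. 231.]
(370, 256) 0.05 [0.714 0.028 0.05 ] [333. 121.]
(370, 256) 0.1 [ 0.663 -0.019  0.1  ] [362. 139.]
(370, 256) 0.15 [ 0.611 -0.065  0.15 ] [394. 161.]
(370, 256) 0.2 [ 0.56  -0.112  0.2  ] [431. 184.]
```

View pics/t7b.png

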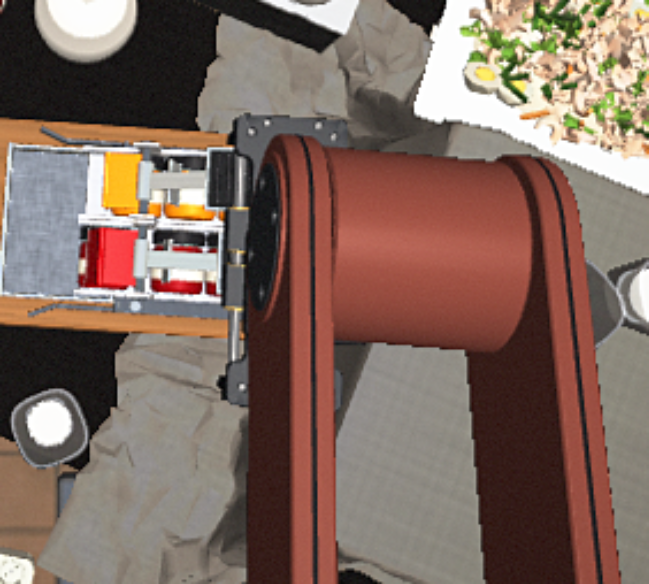

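View pics/s7b.png

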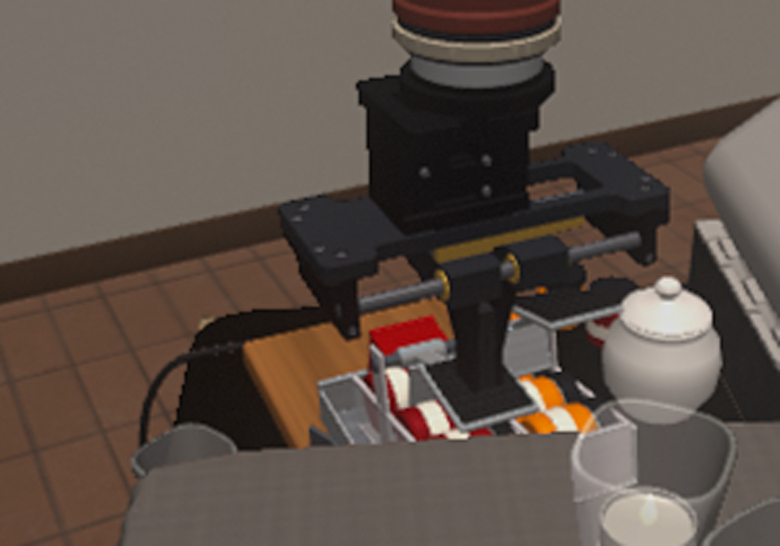

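A riser edge stands at z ≈ 0.2, but the gripper is clear of it. The wrist moment fits a load at the fingertip (0.18 m below the flange), so the load is on the pad. I'll check whether the load decays while holding.

```bash
python3 -c "
from h import *
for i in range(3):
    f=arm.grab_frame('top');st=arm.get_state();print(st['t'],st['force'].round(1),st['torque'].round(2),st['tcp_pos'].round(4),todock(st['tcp_pos']).round(4))
f=f[:,:,::-1][165:285,155:365];cv2.imwrite('pics/topz8.png',cv2.resize(f,None,fx=3.8,fy=3.8,interpolation=cv2.INTER_CUBIC))
"
```

```text
9.1333 [-25.3  -3.3  57.2] [-0.35  4.7   0.12] [0.4593 0.0398 0.1978] [ 0.0471 -0.0283  0.1738]
9.1833 [-25.5  -3.   57.3] [-0.32  4.69  0.15] [0.4593 0.0398 0.1977] [ 0.0471 -0.0283  0.1737]
9.2333 [-25.6  -3.7  57.2] [-0.38  4.68  0.11] [0.4593 0.0398 0.1977] [ 0.0471 -0.0283  0.1737]
```

View pics/topz8.png

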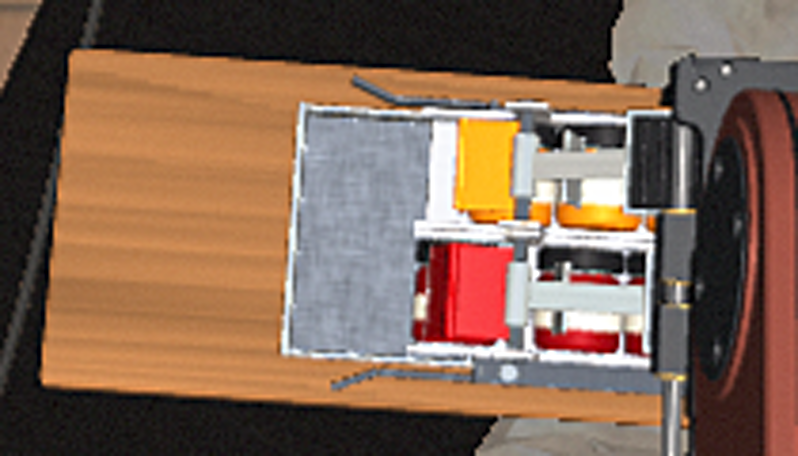

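The hold is static at 57 N. I'll check the lever angle by projecting the pad corners for several angles.

```bash
python3 -c "
from h import *
inv=lambda q:((q-np.array([100,125])+.5)*3.3-.5).round(0)
for th in (0,.1,.2,.3,.4,.5,.58):
    o=[]
    for a,b in((30,-54.5),(30,-6.5),(-30,-54.5),(-30,-6.5)):
        cx,cz=69+a*np.cos(.297),60+a*np.sin(.297)
        x=cx*np.cos(th)+cz*np.sin(th);z=cz*np.cos(th)-cx*np.sin(th)
        o.append(inv(proj('side',fromdock(((x-38)/1e3,b/1e3,(z+115)/1e3)))).tolist())
    print(th,o)
"
python3 -c "
import cv2
f=cv2.imread('pics/side7.png')[195:270,190:300];cv2.imwrite('pics/s7c.png',cv2.resize(f,None,fx=7,fy=7,interpolation=cv2.INTER_CUBIC))
f=cv2.imread('pics/side0.png')[195:270,190:300];cv2.imwrite('pics/s0c.png',cv2.resize(f,None,fx=7,fy=7,interpolation=cv2.INTER_CUBIC))"
```

```text
0 [[429.0, 328.0], [532.0, 302.0], [379.0, 298.0], [475.0, 274.0]]
0.1 [[436.0, 356.0], [539.0, 329.0], [383.0, 311.0], [480.0, 287.0]]
0.2 [[441.0, 384.0], [544.0, 356.0], [387.0, 325.0], [484.0, 300.0]]
0.3 [[446.0, 412.0], [548.0, 383.0], [391.0, 339.0], [488.0, 314.0]]
0.4 [[449.0, 438.0], [551.0, 408.0], [394.0, 353.0], [491.0, 328.0]]
0.5 [[452.0, 463.0], [552.0, 433.0], [397.0, 367.0], [493.0, 342.0]]
0.58 [[452.0, 482.0], [552.0, 451.0], [399.0, 378.0], [495.0, 352.0]]
```

View pics/s7c.png

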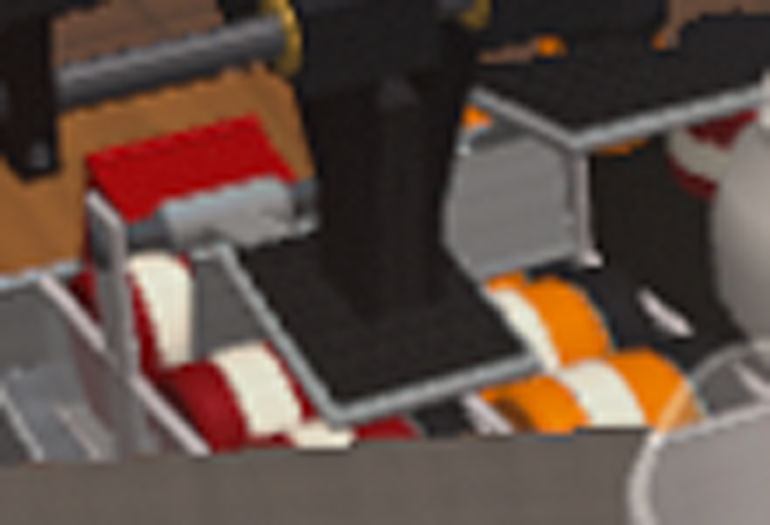

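View pics/s0c.png

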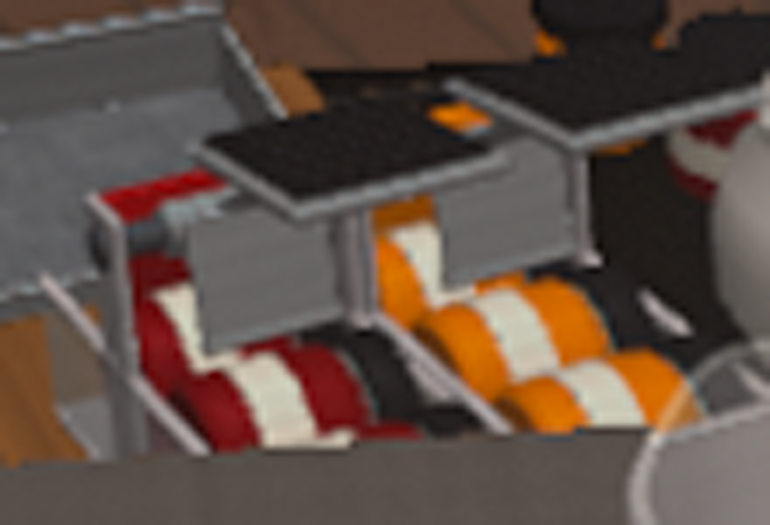

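The lever is at about 0.35 rad and something is resisting it. I'll ease back up and see how the load falls off.

drive_tool(
  steps=[
    [0, 0, -2, 0, 0, 0, 255],
    [0, 0, -4, 0, 0, 0, 255],
    [0, -1, -6, 0, 0, 0, 255],
    [0, -1, -7, 0, 0, 0, 255],
    [0, -1, -7, 0, 0, 0, 255],
  ],
)

```text
t: 9.65
tcp_pos: [0.4589, 0.0403, 0.1992]
orientation: [[0.998, -0.057, 0.004], [-0.057, -0.998, -0.003], [0.004, 0.003, -1.0]]
force: [-5.9, -5.2, 19.2]
grip_width: 0.0007
```

```bash
python3 -c "
from h import *
st=arm.get_state();print(st['force'].round(1),st['torque'].round(2),todock(st['tcp_pos']).round(4))
for k in('top','side'):
    f=arm.grab_frame(k);cv2.imwrite(f'pics/{k}9.png',f[:,:,::-1])
f=cv2.imread('pics/side9.png')[195:270,190:300];cv2.imwrite('pics/s9c.png',cv2.resize(f,None,fx=7,fy=7,interpolation=cv2.INTER_CUBIC))
f=cv2.imread('pics/top9.png')[185:260,240:350];cv2.imwrite('pics/t9c.png',cv2.resize(f,None,fx=7,fy=7,interpolation=cv2.INTER_CUBIC))
"
```

```text
[-5.9 -5.2 19.2] [-0.91  1.32  0.01] [ 0.0466 -0.0287  0.1752]
```

View pics/s9c.png

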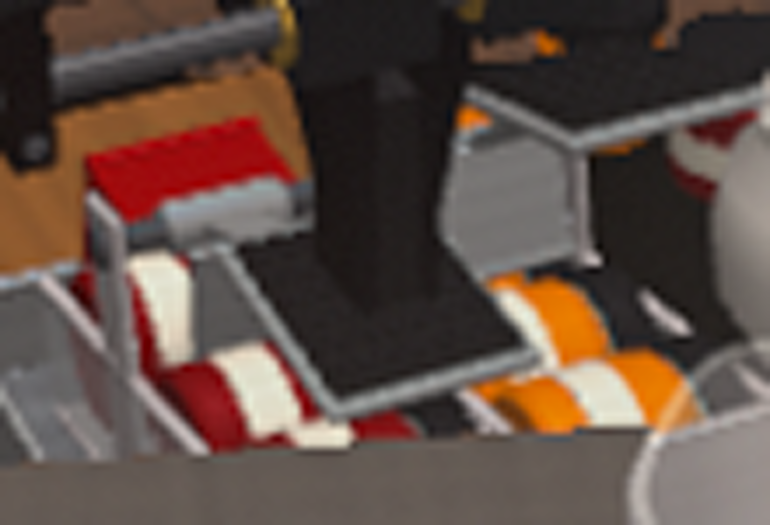

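View pics/t9c.png

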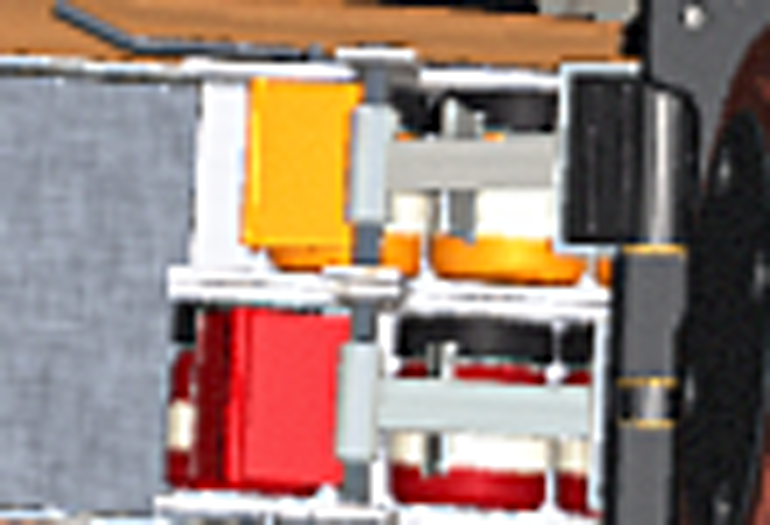

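Backing off cut the force from 57 to 19 N while the lever barely moved. In the top crop the rocker's stop (430,430) rests on the front upper side of red jar 2 (390–545), which crept forward 10 mm during my slow press. So the rocker is pinching jar 2. I'll let the lever up fully so the jars settle, then press briskly.

drive_tool(
  steps=[
    [0, -1, -6, 0, 0, 0, 255],
    [0, -2, -12, 0, 0, 0, 255],
    [0, -3, -18, 0, 0, 0, 255],
    [0, -4, -24, 0, 0, 0, 255],
    [0, -6, -32, 0, 0, 0, 255],
  ],
)

```text
t: 10.17
tcp_pos: [0.4574, 0.0479, 0.2275]
orientation: [[0.998, -0.057, -0.001], [-0.057, -0.998, 0.0], [-0.001, -0.0, -1.0]]
force: [0.7, -0.3, -0.5]
grip_width: 0.0003
```

```bash
python3 -c "
from h import *
st=arm.get_state();print(st['force'].round(1),st['torque'].round(2),todock(st['tcp_pos']).round(4))
for k in('top','side'):
    f=arm.grab_frame(k);cv2.imwrite(f'pics/{k}10.png',f[:,:,::-1])
f=cv2.imread('pics/side10.png')[195:270,190:300];cv2.imwrite('pics/s10c.png',cv2.resize(f,None,fx=7,fy=7,interpolation=cv2.INTER_CUBIC))
f=cv2.imread('pics/top10.png')[185:260,240:350];cv2.imwrite('pics/t10c.png',cv2.resize(f,None,fx=7,fy=7,interpolation=cv2.INTER_CUBIC))
"
```

```text
[ 0.7 -0.3 -0.5] [-0.09  0.05  0.  ] [ 0.0391 -0.0306  0.2035]
```

View pics/s10c.png

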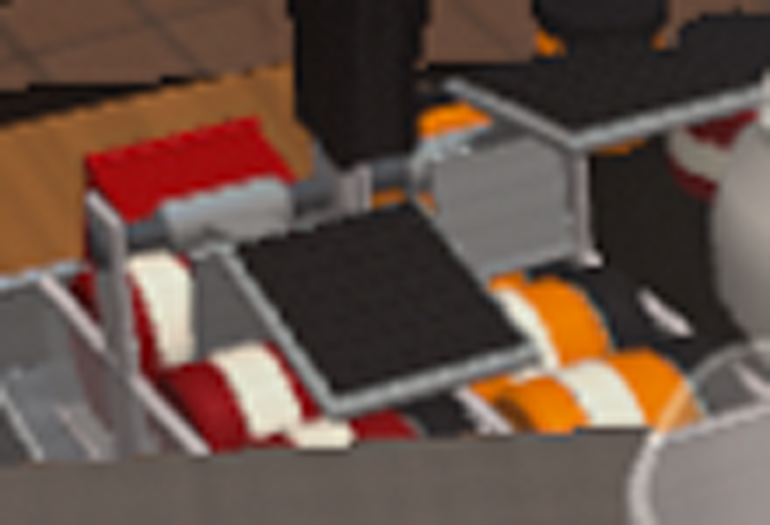

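View pics/t10c.png

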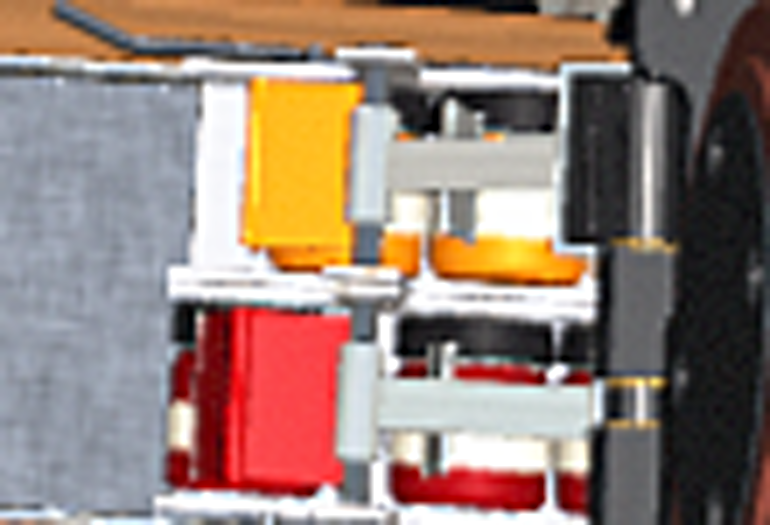

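```bash
python3 -c "
from h import *
c=lambda p:((p[0]+.5)/7-.5+240,(p[1]+.5)/7-.5+185)
def jar(f,r,y):
    o=[]
    for px in (f,r):
        x=0
        for _ in range(20):
            z=.041+(x+.08)*.1763+.0223; x=todock(ray('top',c((px,y)),.024+z))[0]
        o.append(round(x,4))
    return o,np.mean(o)
print('amber1',jar(268,418,255),'amber2',jar(432,582,260),'red2',jar(390,547,480),'red1 front',jar(166,166,450))
for z in (.09,.11,.13,.15):
    print(z,[todock(ray('top',c(p),.024+z)).round(4) for p in [(460,180),(432,430),(200,400),(235,400),(245,160),(240,160)]])
s=lambda p:((p[0]+.5)/7-.5+190,(p[1]+.5)/7-.5+195)
K,R,t=cam('side');cc=-R.T@t
# amber plate bottom edge in side view, at lane y extents
for p,y in [((442,282),.0065),((580,245),.0545),((345,320),None)]:
    if y is None: continue
    d=R.T@np.linalg.inv(K)@np.array([*s(p),1.]);k=(y-todock(cc)[1])/(d@n);print('plate',todock(cc+k*d).round(4))
"
```

```text
amber1 ([np.float64(-0.0606), np.float64(-0.0203)], np.float64(-0.04045)) amber2 ([np.float64(-0.0165), np.float64(0.0233)], np.float64(0.0034000000000000002)) red2 ([np.float64(-0.0248), np.float64(0.0165)], np.float64(-0.004149999999999999)) red1 front ([np.float64(-0.0853), np.float64(-0.0853)], np.float64(-0.0853))
0.09 [array([-0.0116,  0.0316,  0.09  ]), array([-0.0159, -0.0353,  0.09  ]), array([-0.0778, -0.0312,  0.09  ]), array([-0.0685, -0.0306,  0.09  ]), array([-0.0694,  0.0334,  0.09  ]), array([-0.0708,  0.0333,  0.09  ])]
0.11 [array([-0.0138,  0.0296,  0.11  ]), array([-0.018 , -0.0358,  0.11  ]), array([-0.0785, -0.0318,  0.11  ]), array([-0.0694, -0.0312,  0.11  ]), array([-0.0703,  0.0313,  0.11  ]), array([-0.0716,  0.0312,  0.11  ])]
0.13 [array([-0.016 ,  0.0275,  0.13  ]), array([-0.0201, -0.0363,  0.13  ]), array([-0.0792, -0.0324,  0.13  ]), array([-0.0704, -0.0319,  0.13  ]), array([-0.0712,  0.0292,  0.13  ]), array([-0.0725,  0.0291,  0.13  ])]
0.15 [array([-0.0182,  0.0255,  0.15  ]), array([-0.0222, -0.0369,  0.15  ]), array([-0.0799, -0.033 ,  0.15  ]), array([-0.0713, -0.0325,  0.15  ]), array([-0.0721,  0.0272,  0.15  ]), array([-0.0734,  0.0271,  0.15  ])]
plate [0.0082 0.0065 0.1159]
plate [-0.0138  0.0545  0.0986]
```

The numbers explain the jam. Jar 1 advanced 22 mm and now holds the gate open. Jar 2 advanced 7.5 mm, and the stop is grazing its front. By the geometry the overlap is under 1 mm and relaxes again beyond 0.43 rad. I'll press further back on the pad for more leverage, staying well below 120 N.

drive_tool(
  steps=[
    [0, 8, 0, 0, 0, 0, 255],
    [0, 16, 0, 0, 0, 0, 255],
    [0, 22, 6, 0, 0, 0, 255],
    [0, 22, 16, 0, 0, 0, 255],
    [0, 22, 24, 0, 0, 0, 255],
  ],
)

```text
t: 10.68
tcp_pos: [0.4561, 0.0252, 0.202]
orientation: [[0.998, -0.058, -0.001], [-0.058, -0.998, 0.0], [-0.001, -0.0, -1.0]]
force: [-0.3, 0.4, 0.0]
grip_width: 0.0001
```

```bash
python3 -c "
from h import *
st=arm.get_state();print(st['force'].round(1),st['torque'].round(2),todock(st['tcp_pos']).round(4))
for k in('side',):
    f=arm.grab_frame(k);cv2.imwrite(f'pics/{k}11.png',f[:,:,::-1])
f=cv2.imread('pics/side11.png')[150:280,170:320];cv2.imwrite('pics/s11c.png',cv2.resize(f,None,fx=4.5,fy=4.5,interpolation=cv2.INTER_CUBIC))
"
```

```text
[-0.3  0.4  0. ] [-0.07  0.04  0.05] [ 0.0619 -0.0306  0.178 ]
```

View pics/s11c.png

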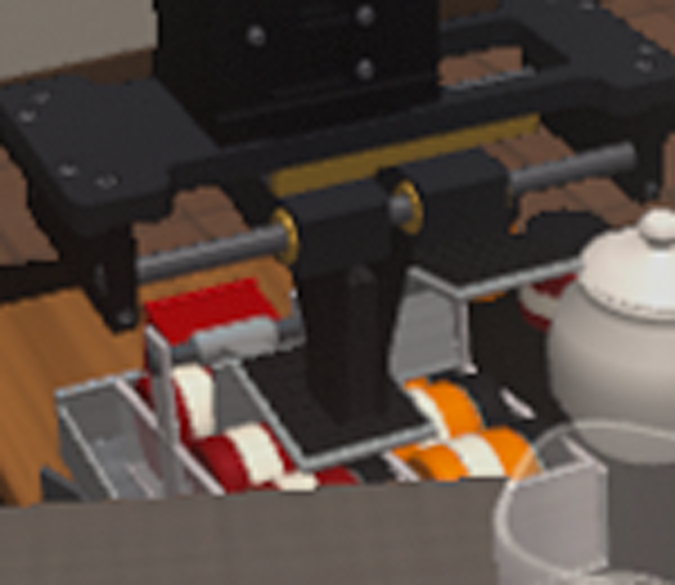

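drive_tool(
  steps=[
    [0, 0, 4, 0, 0, 0, 255],
    [-1, 0, 7, 0, 0, 0, 255],
    [-2, 0, 9, 0, 0, 0, 255],
    [-2, 0, 11, 0, 0, 0, 255],
    [-3, 0, 12, 0, 0, 0, 255],
  ],
)

```text
t: 11.15
tcp_pos: [0.4556, 0.0254, 0.1973]
orientation: [[0.998, -0.056, 0.005], [-0.056, -0.998, -0.002], [0.005, 0.002, -1.0]]
force: [-13.3, -2.1, 38.7]
grip_width: 0.0002
```

```bash
python3 -c "
from h import *
st=arm.get_state();print(st['force'].round(1),st['torque'].round(2),todock(st['tcp_pos']).round(4))
"
```

```text
[-13.3  -2.1  38.7] [-0.24  2.33  0.06] [ 0.0617 -0.0312  0.1733]
```

drive_tool(
  steps=[
    [0, 0, 1, 0, 0, 0, 255],
    [-1, 0, 2, 0, 0, 0, 255],
    [-1, 0, 3, 0, 0, 0, 255],
    [-2, 0, 4, 0, 0, 0, 255],
    [-2, 0, 5, 0, 0, 0, 255],
  ],
)

```text
t: 11.57
tcp_pos: [0.4555, 0.0249, 0.1953]
orientation: [[0.998, -0.056, 0.01], [-0.056, -0.998, -0.004], [0.01, 0.003, -1.0]]
force: [-16.2, -4.5, 49.2]
grip_width: 0.0006
```

```bash
python3 -c "
from h import *
st=arm.get_state();print(st['force'].round(1),st['torque'].round(2),todock(st['tcp_pos']).round(4))
f=arm.grab_frame('top');cv2.imwrite('pics/top12.png',f[:,:,::-1])
f=cv2.imread('pics/top12.png')[185:260,240:350];cv2.imwrite('pics/t12c.png',cv2.resize(f,None,fx=7,fy=7,interpolation=cv2.INTER_CUBIC))
"
```

```text
[-16.2  -4.5  49.2] [-0.57  2.86  0.1 ] [ 0.0622 -0.0312  0.1713]
```

View pics/t12c.png

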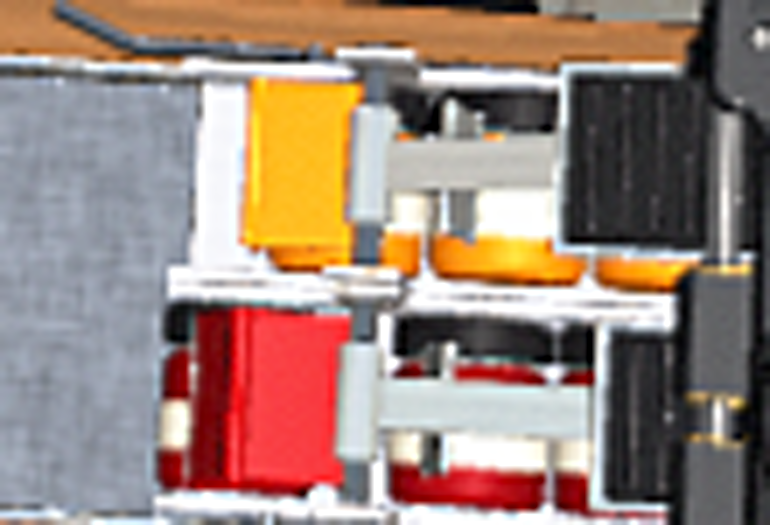

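It's creeping open (about 0.36 rad at 49 N) and jar 1 is still edging forward, its front now at px 160. I'll continue in small increments.

drive_tool(
  steps=[
    [0, 0, 2, 0, 0, 0, 255],
    [0, 0, 4, 0, 0, 0, 255],
    [-1, 0, 6, 0, 0, 0, 255],
    [-1, 0, 8, 0, 0, 0, 255],
    [-1, 0, 8, 0, 0, 0, 255],
  ],
)

```text
t: 12.03
tcp_pos: [0.4551, 0.0229, 0.1861]
orientation: [[0.998, -0.056, 0.011], [-0.056, -0.998, -0.008], [0.012, 0.007, -1.0]]
force: [-8.3, -12.4, 37.5]
grip_width: 0.0005
```

It broke through: the lever is at about 0.46 rad. Looking again.

```bash
python3 -c "
from h import *
st=arm.get_state();print(st['force'].round(1),st['torque'].round(2),todock(st['tcp_pos']).round(4))
f=arm.grab_frame('top');cv2.imwrite('pics/top13.png',f[:,:,::-1])
f=cv2.imread('pics/top13.png')[185:260,230:340];cv2.imwrite('pics/t13c.png',cv2.resize(f,None,fx=7,fy=7,interpolation=cv2.INTER_CUBIC))
"
```

```text
[ -8.3 -12.4  37.5] [-2.04  1.62  0.08] [ 0.0642 -0.0315  0.1621]
```

View pics/t13c.png

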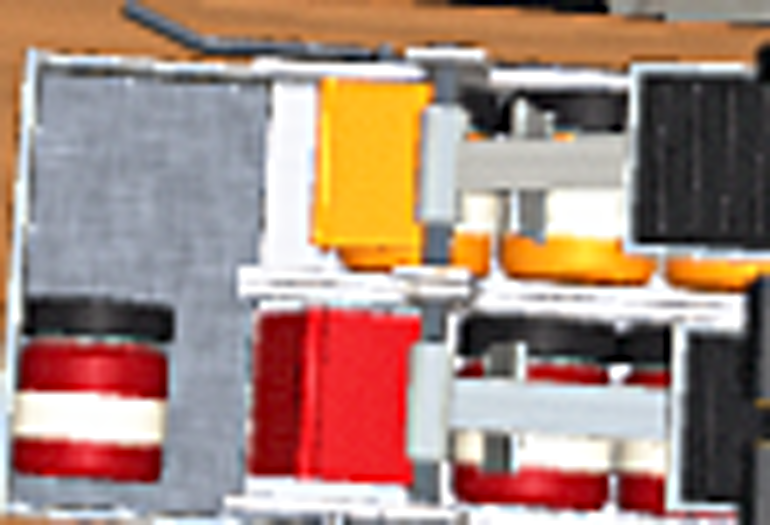

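Jar 1 lies in the tray at (95,390) and jar 2 is held behind. I'll press slightly more so the angle is certainly met, then check it.

drive_tool(
  steps=[
    [0, 1, 2, 0, 0, 0, 255],
    [0, 1, 3, 0, 0, 0, 255],
    [0, 1, 4, 0, 0, 0, 255],
    [0, 1, 4, 0, 0, 0, 255],
    [0, 1, 4, 0, 0, 0, 255],
  ],
)

```text
t: 12.5
tcp_pos: [0.4549, 0.0219, 0.1802]
orientation: [[0.998, -0.056, 0.011], [-0.056, -0.998, -0.007], [0.011, 0.007, -1.0]]
force: [-2.2, -12.1, 25.0]
grip_width: 0.0002
```

```bash
python3 -c "
from h import *
st=arm.get_state();print(st['force'].round(1),st['torque'].round(2),todock(st['tcp_pos']).round(4))
f=arm.grab_frame('side');cv2.imwrite('pics/side14.png',f[:,:,::-1])
f=cv2.imread('pics/side14.png')[125:285,100:340];cv2.imwrite('pics/s14.png',cv2.resize(f,None,fx=3.3,fy=3.3,interpolation=cv2.INTER_CUBIC))
"
```

```text
[ -2.2 -12.1  25. ] [-2.15  0.47  0.05] [ 0.0652 -0.0316  0.1562]
```

View pics/s14.png

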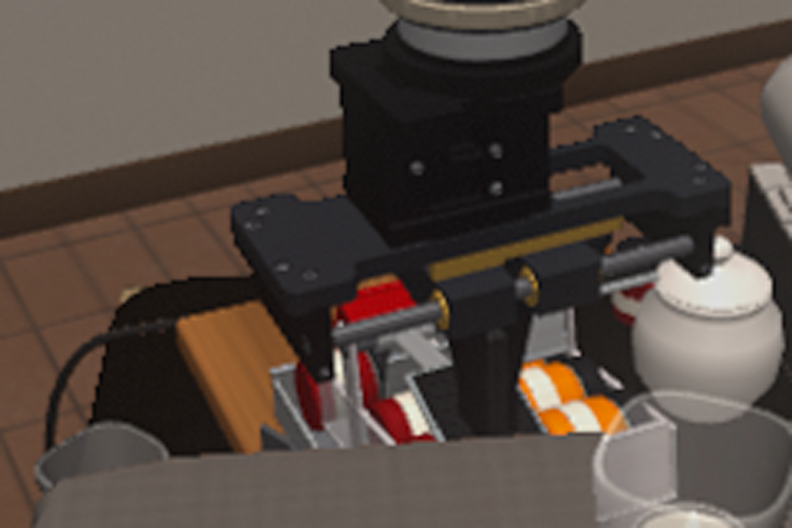

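The lever is at about 0.52 rad. Now a quick release, so the spring shuts the gate before jar 2 can creep under it.

drive_tool(
  steps=[
    [0, 0, -40, 0, 0, 0, 255],
    [0, 0, -80, 0, 0, 0, 255],
    [0, 0, -100, 0, 0, 0, 255],
    [0, 0, -110, 0, 0, 0, 255],
    [0, 0, -110, 0, 0, 0, 255],
  ],
)

```text
t: 12.97
tcp_pos: [0.4518, 0.0252, 0.2868]
orientation: [[0.998, -0.056, 0.004], [-0.056, -0.998, -0.0], [0.005, 0.0, -1.0]]
force: [0.2, -0.7, 0.1]
grip_width: 0.0005
```

```bash
python3 -c "
from h import *
st=arm.get_state();print(st['force'].round(1),todock(st['tcp_pos']).round(4))
for k in('top','side'):
    f=arm.grab_frame(k);cv2.imwrite(f'pics/{k}15.png',f[:,:,::-1])
f=cv2.imread('pics/side15.png')[195:270,190:300];cv2.imwrite('pics/s15c.png',cv2.resize(f,None,fx=7,fy=7,interpolation=cv2.INTER_CUBIC))
f=cv2.imread('pics/top15.png')[185:260,230:340];cv2.imwrite('pics/t15c.png',cv2.resize(f,None,fx=7,fy=7,interpolation=cv2.INTER_CUBIC))
"
```

```text
[ 0.2 -0.7  0.1] [ 0.0621 -0.0349  0.2628]
```

View pics/s15c.png

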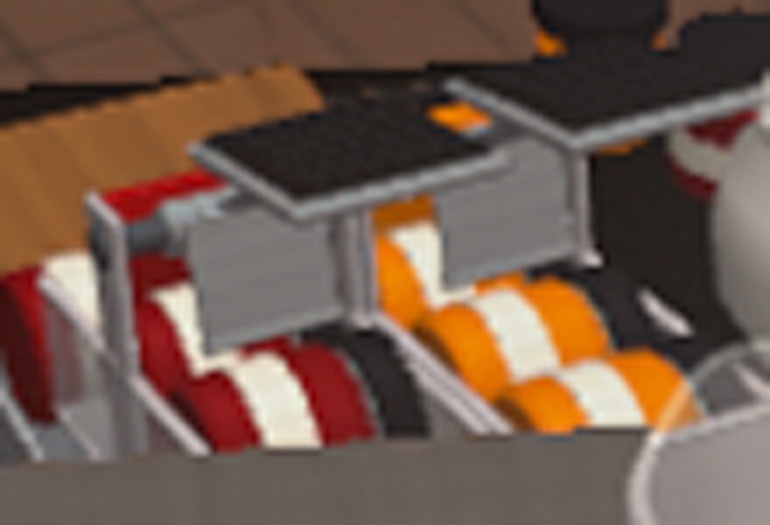

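View pics/t15c.png

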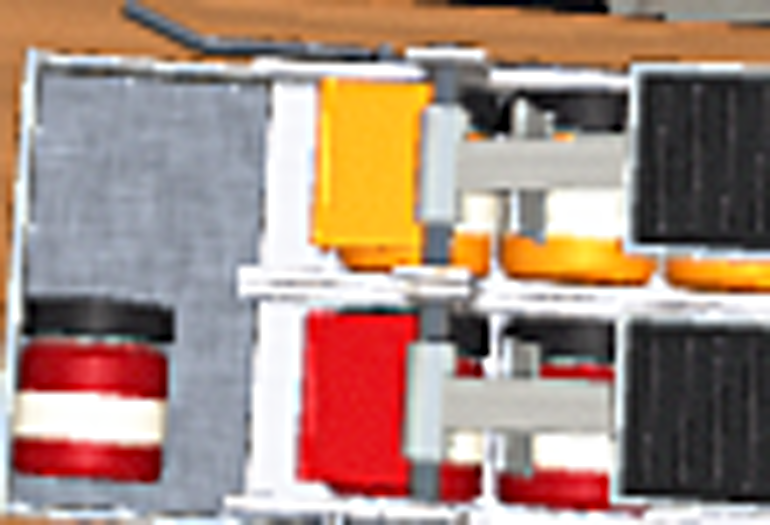

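The lever is fully up, with the pad exactly where it was at rest. Jars 2 and 3 are back in the lane and jar 1 is in the tray. I'll wait a moment, do a final measurement and hand in.

drive_tool(
  steps=[
    [0, 0, -20, 0, 0, 0, 255],
    [0, 0, -40, 0, 0, 0, 255],
    [0, 0, -40, 0, 0, 0, 255],
    [0, 0, -40, 0, 0, 0, 255],
    [0, 0, -40, 0, 0, 0, 255],
  ],
)

```text
t: 13.48
tcp_pos: [0.4497, 0.0253, 0.322]
orientation: [[0.998, -0.057, -0.004], [-0.057, -0.998, 0.0], [-0.004, -0.0, -1.0]]
force: [-0.1, 0.0, -0.0]
grip_width: 0.0003
```

```bash
python3 -c "
from h import *
f=arm.grab_frame('top')[:,:,::-1];cv2.imwrite('pics/top16.png',f)
a=cv2.imread('pics/top15.png')[170:290,225:290].astype(int);b=f[170:290,225:290].astype(int);print('diff',np.abs(a-b).max(),np.abs(a-b).mean())
a=cv2.imread('pics/top4.png')[185:262,226:236].astype(int);b=f[185:262,226:236].astype(int);print('tray wall diff',np.abs(a-b).max(),np.abs(a-b).mean())
a=cv2.imread('pics/top0.png')[90:175,175:300].astype(int);b=f[90:175,175:300].astype(int);print('bystanders diff',np.abs(a-b).max(),np.abs(a-b).mean())
c=lambda p:((p[0]+.5)/7-.5+230,(p[1]+.5)/7-.5+185)
A=todock(ray('top',c((32,50)),.056));print(A)
z=.024+.005+.022
for p in [(20,390),(167,390),(95,300),(90,480)]: print(todock(ray('top',c(p),z)).round(4))
"
```

```text
diff 33 2.7074358974358974
tray wall diff 172 15.100432900432901
bystanders diff 24 3.7728941176470587
[-0.14952037  0.06588112  0.032     ]
[-0.1465 -0.0308  0.027 ]
[-0.1049 -0.0282  0.027 ]
[-0.127 -0.004  0.027]
[-0.1251 -0.0548  0.027 ]
```

```bash
python3 -c "
from station import arm
arm.finish_job()"
```

```text
the job is handed in; nothing more can be done
```

The first red jar is in the catch tray, the red lever is back up and the job was handed in at about 13.5 s of the 56 s allowed. I have no verdict from the judge.

- **Tray:** I pushed it home with both fingertips spread 70 mm. Before the press it measured at the stop (origin x ≈ -100 mm), centred and 0.16° out of square. Its corner was in the same place at the end.
- **Lever:** My first press was too slow. The second red jar crept forward and the rocker jammed on it at about 0.35 rad, with up to 61 N upward (about 67 N in all) at the wrist, against the 2 to 3.5 N stated. When I let go, the lever stayed stuck with the first jar under the gate.
- **Fix:** I pressed again further back on the pad. The gate broke through and the jar rolled out, at about 0.52 rad by my estimate from the tool position. A quick release then let the gate shut.
- **Final checks:** Jar 1 lies still in the tray about 26 mm behind its centre. Jars 2 and 3 are in their lane, both levers are at rest, the orange jars and bystanders look unmoved, and the robot touches nothing.
- **Check that disagreed:** A pixel comparison along the tray wall showed a large difference. I put it down to the jar now lying in that strip, since the tray corner had not moved.
- **Force limits:** The wrist stayed below 120 N in every reading. I judged the high load to be at the fingertip, not the gripper body with its 40 N limit, from the wrist moments, and could not confirm that directly.

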